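# Lock the setting master away behind the bench guard

### The arm

A 6-joint arm with a two-finger parallel gripper is mounted at the origin on the work surface. World frame = base frame: x ahead of the robot, y to its left, z up, the work surface at z = 0. Lengths are in m, angles in rad, forces in N, time in s.
With the tool pointing down it reaches from about 0.15 to 0.775 m from the base axis. Payload 6.1 kg.
Tool frame: the origin (TCP) lies at the very end of the fingers, on their centre line; the grasp point (between the pads) lies 19 mm behind it; z points along the fingers, y is the direction in which the jaws open and shut (so a half turn about z gives the same grasp; the last joint's range is limited). The gripper opens to 85 mm and grips with 20 to 120 N. Pads are 22 mm wide; open, the fingers measure 114 mm over their backs; the gripper's body (76 mm by 85 mm) begins 54 mm behind the grasp point. The pads swing forward as they close: fully open they stand 13 mm farther back than shut.
Start: joints at [-1.25, 0.126, -0.04, 1.405, 0, 1.571], TCP at [0.166, -0.498, 0.231] pointing down, gripper open.
Joint ranges: [-2.72, 2.72], [-0.95, 1.95], [-1.27, 1.35], [-1.78, 2.02], [-1.46, 1.47], [-3.14, 3.14]. Speed limits (rad/s): [2.39, 2.39, 3.01, 3.14, 3.14, 3.14].

### API

Orientations are given as a 3x3 rotation matrix whose columns are the frame's x, y, z axes.
In Python, from station import r, imaging gives the robot as it stands. The module is installed in compiled form; this text tells all that it offers.
- The arm moves only by the shell command python3 -m creep 'ROWS' [OPENING] [FORCE]. ROWS is a JSON object of lists of equal length, an entry for each row: "xyz": the shift along the tool's x, y, z in mm, a list of three; "spin": the turn about the tool's z in degrees. In form: {"xyz": [[dx, dy, dz], ...], "spin": [spin, ...]}. A call has 1 to 8 rows; each row shifts and turns the pose as measured when the row begins, along the tool's axes as they then stand; what a row does not reach is not made up. A row lasts 1/8 s, in which the tool goes at most 62.5 mm and 10.7 degrees, less where a joint would pass 70% of its speed; a pose out of reach is approached as far as the arm can. A call with a gripper value outside its range is refused whole. OPENING is the closure, from 0 (fully open) to 1 (shut), set as the call begins (- or left out, the last holds). The fingers move at their own pace and stop on an object; FORCE is the grip in N (left out, the last holds). Time passes only in rows, so rows that do not move let the fingers close. It gives the time, the measured TCP pose, the force and the opening at its end, in the units of the state.
- r.read_state(): the state, without advancing time (a new reading comes with each control period).
- imaging.capture(name): name is "scene" or "top" or "wrist"; returns a dict with "frame" (384x512x3 uint8, red, green, blue), "fx", "fy", "cx", "cy" (pixels), "dist" ([k1, k2, p1, p2, k3] as OpenCV has them; the pictures are not rectified), "R" (3x3) and "t" (3): a world point X has camera coordinates R X + t. Camera axes: x right, y down, z forward; pixel columns grow to the right and rows downward; lengths in m; the calibration is good to about 2 mm. A picture is of the moment at which its call begins. There is no depth.
- r.sign_off(): hands the job in, once; it reports no verdict.
The state is a dict: "t": time; "joints": joint angles; "joint_velocities": joint speeds; "effort": joint torques, N m; "position": TCP position; "tcp_rot": TCP orientation; "force": force on the tool from outside, world axes, zero at the start; "moment": the same for the moment, N m; "gripper_width": finger opening in m.
Only numpy, scipy, OpenCV 4.12 (cv2) and the standard library are available. Lean on these libraries where they do the work, as an engineer would, in place of code of your own. Each camera call takes 0.05 s, during which the arm holds its last target.

### The job

Stand the steel setting master upright in the middle of the round green pallet inside the guard pen and let go of it. Then push the pen's gate shut until its sprung tongue snaps in behind the strike roller, and finally lock it by pushing the red-handled rod fully home through the eye on the latch post and the eye on the gate, leaving it there. Do not disturb the blue oil can, the height gauge or the steel angle plate.

Things in the scene. Friction and masses are not known exactly. Their poses are not given: they have to be found in the camera images.
- pen: Guard pen fixed to the bench: 6 mm base plate (x -115 to 85, y -130 to 130), walls and green posts up to 104 mm high on three sides (inner faces x +75, y +-108), open top. Origin: centre of the base's underside, on the bench. z up, x from the gate (towards the robot) to the back wall, y along the shut gate from latch post (-y) to hinge post (+y).
- pallet_top (a point): Centre of the top face of the round green pallet disc (90 mm across), 14 mm above the bench, at the pen's origin in plan.
- gate_hinge (a point): Point on the gate's vertical hinge axis, in the pen frame at (-75, 100, 55) mm; its axes are those of the pen.
- gate (a joint): Gate angle, rad: 0 shut (stop at -0.012), grows as the free edge swings out towards the robot, to 1.6. Starts wide open, slight drag, stays where left. Clear panel 12 mm thick, 180 mm from hinge axis to free edge, 12 to 98 mm above the bench; at angle a it points from the hinge axis along (-sin a, -cos a) in the pen's x, y.
- tongue (a joint): How far the gate's brass tongue is pushed in, m: 0 out, 0.013 in. It stands 12 mm out of the free edge, 30 to 50 mm above the bench, leading side sloped 45 degrees. From about 0.09 rad on, the fixed strike roller pushes it in some 9 mm (5 to 12 N at the pad); it snaps out when the gate is within 0.005 rad of shut and then holds the gate.
- gate_pad (a point): Centre of the outer face of the yellow push pad (40 wide, 60 high) on the gate's outer face: 105 mm from the hinge axis, 50 mm above the bench, 9 mm out from the gate's mid-plane. Moves with the gate; its -x is the outward normal (push on this face along +x), its -y points from hinge to free edge.
- gate_eye (a point): Centre of the eye on the gate's outer face: square hole 18 x 18 mm along the gate's width, 25 mm long, 152.5 mm from the hinge axis, 24 mm out from the mid-plane, 85 mm above the bench. Its block spans 140 to 165 mm from the axis, 72 to 98 mm in height, out to 37 mm from the mid-plane.
- post_eye (a point): Mouth (on the -y side, outside the pen) of the eye on the latch post: square hole 18 x 18 mm running along the pen's +y for 30 mm, centre 85 mm above the bench, in the pen frame at (-99, -125, 85) mm. With the gate latched the gate's eye lines up with it from 60 to 85 mm past this mouth. The rod goes in here, moving along the pen's +y.
- master: Setting master to be put away: upright steel cylinder 100 mm high: flange 60 mm across and 12 mm high at the foot, body 36 mm across from 12 to 84 mm, brass knob 22 mm across on top. Origin: centre of its underside; z up. About 0.5 kg. It stands on the bench, on either side (it may have changed places with the oil can).
- rod: Locking rod, level on its rest, axis 45 mm above the bench: red handle 26 mm across, 70 mm long, then a 12 mm steel shaft 110 mm long with round nose. Origin: centre of the handle, on the axis; +x points to the nose, 145 mm away. About 0.16 kg. The rest holds the last 12 mm of the handle and the shaft near its nose; the handle's middle is free on both sides.
- rod_tip (a point): End of the rod's nose, on its axis, 145 mm from the handle's centre. Fully home it stands at y = -15 mm in the pen frame.
- rod_shoulder (a point): On the rod's axis, where the handle ends and the shaft begins, 35 mm from the handle's centre. Fully home this shoulder meets the post eye's mouth.
- rest: Fixed wooden rest under the rod: 190 x 50 mm, 46 mm high at its cradles. Origin: centre of its underside; x runs along the rod towards the nose.
- oilcan: Bystander: blue oil can, 56 mm across, 109 mm high, standing. Origin: centre of its underside.
- gauge: Bystander: height gauge, base 90 x 60 x 45 mm, column to 235 mm. Origin: centre of its underside.
- angle: Bystander: steel angle plate, 70 x 80 mm, 90 mm high. Origin: centre of its underside.
Things that resemble listed ones, but are neither listed nor needed, are in the scene too. What is shaped like the master but orange or pink is not meant. Of the things that look like the rod, the smaller one is meant.

How it is judged:
On the way, in this order (a step that is already met when the one before it is completed fails the run):
1. the master stands upright on the pallet, let go (horizontal distance between master and pallet_top below 0.018 m and z of master in the frame of pallet_top between -0.004 and 0.004 m and angle between master's own z axis and vertical below 0.06 rad and contact force between the fingers and master below 0.1 N and value of joint gate above 0.3 rad), for 0.2 s.
2. the gate is shut and its tongue has snapped out behind the strike, the rod not yet in the gate's eye (value of joint gate below 0.015 rad and value of joint tongue below 0.003 m and y of rod_tip in the frame of pen below -0.07 m), for 0.2 s.
At the end, for the whole second after the job is handed in: Master upright (0.06 rad) on the pallet within 18 mm of its centre; gate below 0.015 rad, tongue out (below 3 mm); rod through both eyes, shoulder within 13 mm of the post eye, nose and shoulder within 8 mm of the eyes' axis in x and z; master and rod at rest (horizontal distance between master and pallet_top below 0.018 m and z of master in the frame of pallet_top between -0.004 and 0.004 m and angle between master's own z axis and vertical below 0.06 rad and value of joint gate below 0.015 rad and value of joint tongue below 0.003 m and y of rod_tip in the frame of pen between -0.028 and -0.005 m and x of rod_tip in the frame of pen between -0.107 and -0.091 m and z of rod_tip in the frame of pen between 0.077 and 0.093 m and x of rod_shoulder in the frame of pen between -0.107 and -0.091 m and z of rod_shoulder in the frame of pen between 0.077 and 0.093 m and linear speed of each of master, rod below 0.02 m/s); the robot touches nothing.
It fails at once if the oil can is moved more than 15 mm or tipped (distance of oilcan from where it was at the start of the episode above 0.015 m or angle between oilcan's own z axis and vertical above 0.3 rad).
It fails at once if the height gauge is moved more than 15 mm or tipped (distance of gauge from where it was at the start of the episode above 0.015 m or angle between gauge's own z axis and vertical above 0.3 rad).
It fails at once if the angle plate is moved more than 15 mm or tipped (distance of angle from where it was at the start of the episode above 0.015 m or angle between angle's own z axis and vertical above 0.3 rad).
It also fails if it takes over 72 s, if anything falls off the work surface, if the arm or the gripper's body presses on something with over 40 N, if the wrist force passes 120 N, or if a joint passes its speed limit or range.

## Working session

There is one attempt and no reset: what is moved stays moved. The work goes in short steps, Python scripts to look and compute and a shell command to move; the robot and the scene stay as the last step left them, time stands still between calls to the robot, and variables do not carry over. Pictures are saved under pics/ and viewed, and the job is handed in when it is done.

```bash
mkdir -p pics; cat > h.py <<'E'
import numpy as np, cv2
from station import r, imaging
def cap(n,f):
    c=imaging.capture(n); cv2.imwrite('pics/'+f+'.png',c['frame'][:,:,::-1]); 
    import pickle; pickle.dump(c,open('pics/'+f+'.pkl','wb')); return c
def load(f):
    import pickle; return pickle.load(open('pics/'+f+'.pkl','rb'))
def K(c): return np.array([[c['fx'],0,c['cx']],[0,c['fy'],c['cy']],[0,0,1.]])
def ray(c,u,v):
    p=cv2.undistortPoints(np.array([[[u,v]]],float),K(c),np.array(c['dist'],float))[0,0]
    R=np.array(c['R']);t=np.array(c['t']); d=R.T@np.array([p[0],p[1],1]); return -R.T@t,d
def onz(c,u,v,z):
    o,d=ray(c,u,v); return o+d*(z-o[2])/d[2]
def proj(c,X):
    X=np.atleast_2d(np.array(X,float)); p,_=cv2.projectPoints(X[:,None],cv2.Rodrigues(np.array(c['R'],float))[0],np.array(c['t'],float),K(c),np.array(c['dist'],float)); return p[:,0]
E
python3 - <<'E'
from h import *
for n in ['scene','top','wrist']:
    c=cap(n,n+'0'); print(n,c['fx'],c['cx'],c['cy'],-np.array(c['R']).T@c['t'],np.array(c['R'])[2])
s=r.read_state();print(s)
E
```

```text
scene 388.14763662731815 253.2833695828542 193.91692915926026 [1.10179336 0.26542592 1.00597152] [-0.48650972 -0.22597122 -0.84394627]
top 356.48858863026453 255.4727744506819 189.91974939020713 [0.37718942 0.01052729 1.09353582] [ 0.20736418  0.00381686 -0.97825637]
wrist 286.0720571608139 254.02524381771113 190.61103278006536 [ 0.23877823 -0.4734118   0.37374936] [-0.2854528  -0.09297177 -0.95387261]
{'t': 0.15, 'joints': array([-1.24999791e+00,  1.26271878e-01, -4.03763534e-02,  1.40538864e+00,
        2.46022608e-06,  1.57079281e+00]), 'joint_velocities': array([ 0.00127313, -0.00187551,  0.00190602,  0.00296692,  0.00024127,
       -0.00160136]), 'effort': array([ 2.66480347e-03, -4.36279535e+01,  3.53146935e+01,  1.36471179e-02,
        1.18214930e-04,  9.27962645e-06]), 'position': array([ 0.165448  , -0.4979215 ,  0.23069123]), 'tcp_rot': array([[ 9.48982852e-01,  3.15327441e-01, -3.88837663e-04],
       [ 3.15327681e-01, -9.48982121e-01,  1.17802807e-03],
       [ 2.46458636e-06, -1.24053972e-03, -9.99999231e-01]]), 'force': array([-0.1134907 ,  0.17350417, -0.2245557 ]), 'moment': array([ 0.02284861,  0.0179878 , -0.02097039]), 'gripper_width': 0.08508373185307046}
```

View pics/scene0.png

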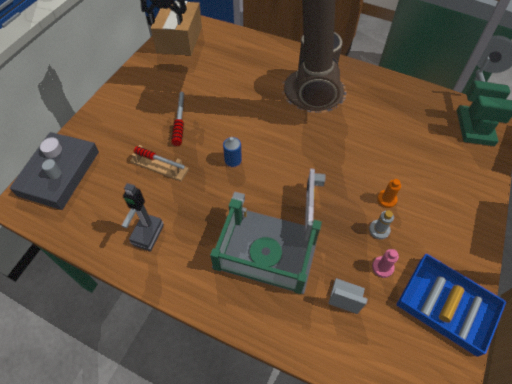

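View pics/top0.png

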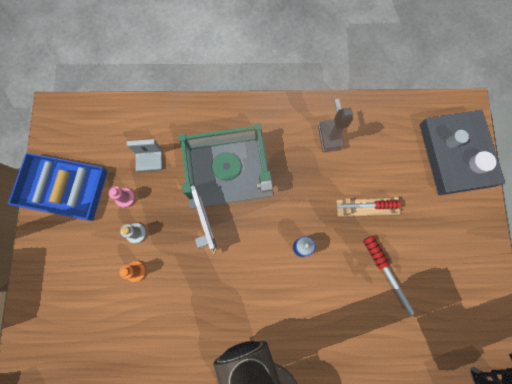

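View pics/wrist0.png

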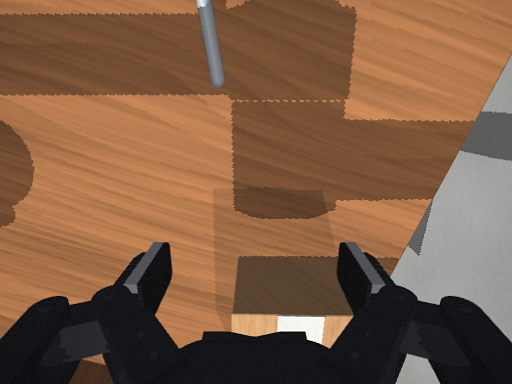

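The scene and top views agree. In the top view the pen is at about (227,165), the master at (134,233), the oil can at (305,246) and the rod on its rest at about (370,207), handle to the right (-y). The gate is open at (205,220). I'll zoom in to measure.

```bash
python3 - <<'E'
from h import *
c=load('top0');f=c['frame'][:,:,::-1]
cv2.imwrite('pics/z1.png',cv2.resize(f[110:290,100:280],None,fx=4,fy=4,interpolation=cv2.INTER_CUBIC)[:600,:720])
cv2.imwrite('pics/z2.png',cv2.resize(f[180:280,280:420],None,fx=5,fy=5,interpolation=cv2.INTER_CUBIC))
c=load('scene0');f=c['frame'][:,:,::-1]
cv2.imwrite('pics/z3.png',cv2.resize(f[160:310,200:400],None,fx=4,fy=4,interpolation=cv2.INTER_CUBIC))
E
```

```text
(no output)
```

View pics/z1.png

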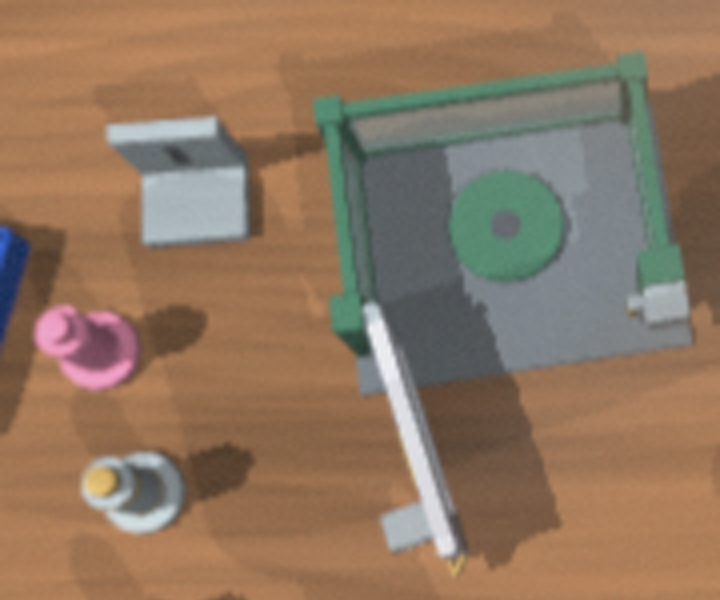

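View pics/z2.png

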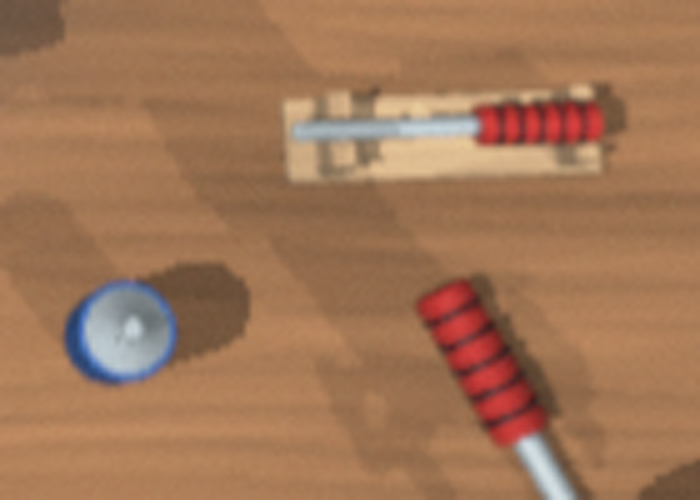

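View pics/z3.png

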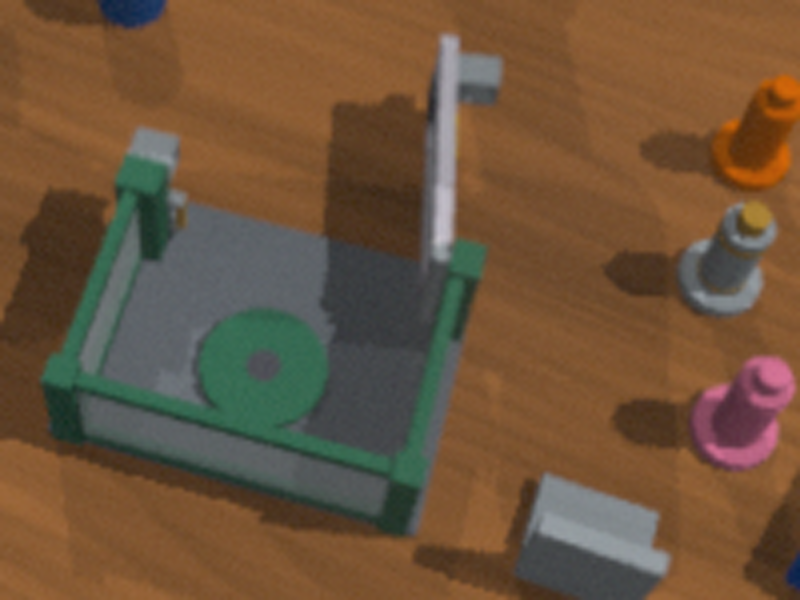

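```bash
cat > m.py <<'E'
from h import *
def blob(c,lo,hi,roi,k=1):
    x0,y0,x1,y1=roi; h=cv2.cvtColor(c['frame'],cv2.COLOR_RGB2HSV)
    m=cv2.inRange(h,np.array(lo),np.array(hi)); mm=np.zeros_like(m); mm[y0:y1,x0:x1]=m[y0:y1,x0:x1]
    n,l,s,ce=cv2.connectedComponentsWithStats(mm); i=1+np.argmax(s[1:,4]); return (l==i).astype(np.uint8),ce[i],s[i]
if __name__=='__main__':
  for n,rp,rk,rr in [('top0',(210,148,243,184),(118,222,132,240),(374,198,404,215)),('scene0',(246,235,284,270),(383,205,398,222),(130,143,160,162))]:
    c=load(n)
    m,ce,s=blob(c,(60,80,40),(90,255,255),rp); 
    (ex,ey),ax,an=cv2.fitEllipse(max(cv2.findContours(m,0,2)[0],key=len)); print(n,'pallet',ce,s[4],(ex,ey),ax,onz(c,ex,ey,.014),onz(c,*ce,.014))
    m,ce,s=blob(c,(15,80,80),(35,255,255),rk); print('knob',ce,s,onz(c,*ce,.1),onz(c,*ce,.095))
    m,ce,s=blob(c,(0,130,80),(8,255,255),rr); print('handle',ce,s,onz(c,*ce,.052))
  c=load('top0')
  A=onz(c,190.5,208,.006);B=onz(c,272.5,195.75,.006);print(A,B,np.linalg.norm(B-A),np.degrees(np.arctan2(*(A-B)[[1,0]])))
E
python3 m.py
```

```text
top0 pallet [225.98023715 166.2944664 ] 506 (226.0977783203125, 166.18756103515625) (25.134798049926758, 27.006885528564453) [0.68273637 0.10663301 0.014     ] [0.68239048 0.10699793 0.014     ]
knob [124.80851064 229.72340426] [120 227  10   7  47] [0.47674663 0.37823585 0.1       ] [0.47724765 0.38008636 0.095     ]
handle [387.7712766  204.23404255] [375 200  26   9 188] [ 0.55259368 -0.37524017  0.052     ]
scene0 pallet [264.53233831 253.69776119] 804 (264.490478515625, 253.79302978515625) (32.41411209106445, 34.440731048583984) [0.69435311 0.11116485 0.014     ] [0.69404345 0.11115209 0.014     ]
knob [388.52380952 213.55555556] [384 209  10  10  63] [0.48010519 0.38251957 0.1       ] [0.47667413 0.3831658  0.095     ]
handle [144.16923077 151.88461538] [134 146  22  14 130] [ 0.55627783 -0.3688017   0.052     ]
[0.5518326  0.21554422 0.006     ] [ 0.58889888 -0.03804307  0.006     ] 0.2562819220547752 98.31590549676373
```

```bash
python3 - <<'E'
from h import *
t=load('top0');s=load('scene0')
z1=lambda x,y:(x/4+100-.375,y/4+110-.375)
z3=lambda x,y:(x/4+200-.375,y/4+160-.375)
z2=lambda x,y:(x/5+280-.4,y/5+180-.4)
print('hole',onz(t,*z1(506,223),.014),onz(s,*z3(263,366),.014))
print('disc s',onz(s,*z3(263,366),.014))
# post tops outer corners z=.104
bl=onz(t,*z1(329,110),.104);br=onz(t,*z1(632,68),.104);fl=onz(t,*z1(347,312),.104);fr=onz(t,*z1(660,262),.104)
print(bl,br,fl,fr,[np.degrees(np.arctan2(*(a-b)[[1,0]])) for a,b in((bl,br),(fl,fr))])
a=onz(s,*z3(62,370),.104);b=onz(s,*z3(408,467),.104);d=onz(s,*z3(145,175),.104);e=onz(s,*z3(465,260),.104)
print('scene',b,a,e,d,[np.degrees(np.arctan2(*(p-q)[[1,0]])) for p,q in((b,a),(e,d))])
print('flange',onz(t,*z1(147,491),.012),onz(s,*z3(721,277),.012))
# rod
p=[onz(t,*z2(x,y),z) for x,y,z in((294,131,.045),(477,125,.048),(604,122,.048),)]
print('rod',p)
q=[onz(t,*z2(*x),0.0) for x in ((290,182),(602,172))];print(q)
print('gate free top',onz(t,*z1(447,555),.098),'hinge',onz(t,*z1(374,312),.098), 'eye',onz(t,*z1(408,527),.098))
E
python3 - <<'E'
from h import *
s=load('scene0');f=s['frame'][:,:,::-1]
cv2.imwrite('pics/z4.png',cv2.resize(f[80:200,110:260],None,fx=5,fy=5,interpolation=cv2.INTER_CUBIC))
E
```

```text
hole [0.68538279 0.10657972 0.014     ] [0.68598921 0.11008364 0.014     ]
disc s [0.68598921 0.11008364 0.014     ]
[0.74623893 0.2291988  0.104     ] [0.77754604 0.00715171 0.104     ] [0.59473691 0.21073606 0.104     ] [ 0.63007952 -0.01201008  0.104     ] [np.float64(98.02540998590045), np.float64(99.01583055092858)]
scene [0.74751891 0.23200581 0.104     ] [0.78028501 0.01072616 0.104     ] [0.59834779 0.21362689 0.104     ] [ 0.62946363 -0.00588604  0.104     ] [np.float64(98.42289810359135), np.float64(98.0678960418319)]
flange [0.4773288  0.37536429 0.012     ] [0.48099195 0.38361507 0.012     ]
rod [array([ 0.5497952 , -0.23160862,  0.045     ]), array([ 0.55235656, -0.3390753 ,  0.048     ]), array([ 0.55378608, -0.41386139,  0.048     ])]
[array([ 0.52540427, -0.23784629,  0.        ]), array([ 0.5307392 , -0.42933881,  0.        ])]
gate free top [0.42409701 0.13681936 0.098     ] hinge [0.59594566 0.19265692 0.098     ] eye [0.4433903 0.1642382 0.098    ]
```

View pics/z4.png

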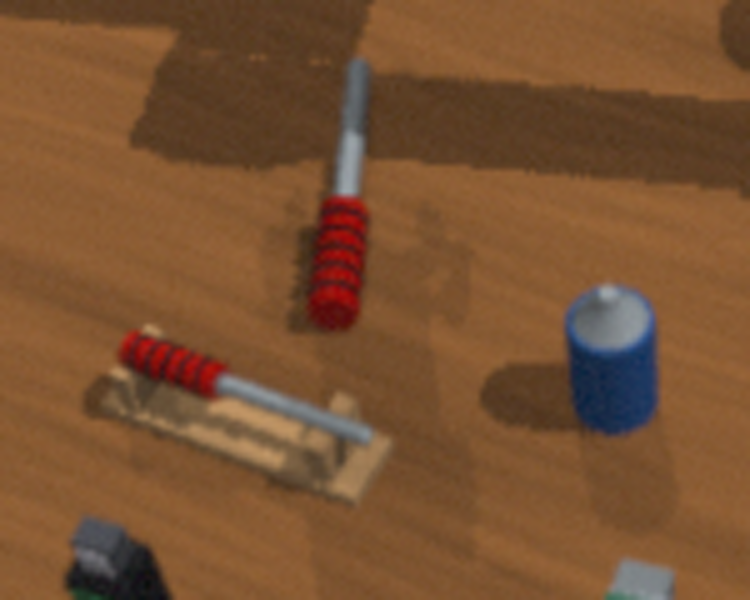

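Top and scene measurements agree: pen origin about (0.6855, 0.108) with yaw about 8.3°, master about (0.478, 0.379), and rod nose at (0.550, -0.232) with the handle centre at about (0.553, -0.376). I'll lift clear of the box first, then turn.

```bash
python3 -m creep '{"xyz":[[15,-35,-30],[15,-40,-30],[0,0,0],[0,0,0],[0,0,0],[0,0,0],[0,0,0],[0,0,0]],"spin":[0,0,-10.6,-10.6,-10.6,-10.6,-10.6,-10.6]}' 0 | tail -5
python3 -m creep '{"xyz":[[0,0,0],[0,0,0],[0,0,0],[0,0,0],[0,0,0],[0,0,0],[0,0,0],[0,0,0]],"spin":[-10.6,-10.6,-10.6,-10.6,-10.6,-10.6,-10.6,-10.6]}'
cat > d.py <<'E'
import sys
from h import *
# usage: d.py x y z yawdeg
s=r.read_state();R=s['tcp_rot'];p=s['position']
g=np.array([float(a) for a in sys.argv[1:4]]); yaw=np.degrees(np.arctan2(R[1,0],R[0,0]))
print('t',s['t'],'p',p.round(4),'yaw',yaw.round(2),'w',round(s['gripper_width'],4),'F',s['force'].round(1),'j6',s['joints'][5].round(2))
print('tool delta mm',(R.T@(g-p)*1000).round(1),'tilt',R[:,2].round(4))
if len(sys.argv)>4: print('spin',round((yaw-float(sys.argv[4])+180)%360-180,2))
E
python3 d.py .478 .379 .2 188.35
```

```text
t: 1.15
position: [0.1701, -0.4137, 0.2908]
tcp_rot: [[0.123, 0.992, -0.002], [0.992, -0.123, 0.005], [0.005, -0.002, -1.0]]
force: [-0.4, 0.1, -0.3]
gripper_width: 0.0854
t: 2.15
position: [0.1696, -0.4126, 0.2887]
tcp_rot: [[-0.981, 0.193, -0.003], [0.193, 0.981, 0.009], [0.005, 0.009, -1.0]]
force: [0.4, -0.5, 0.4]
gripper_width: 0.0854
t 2.15 p [ 0.1696 -0.4126  0.2887] yaw 168.87 w 0.0854 F [ 0.4 -0.5  0.4] j6 -0.99
tool delta mm [-150.3  835.4   95.1] tilt [-0.0033  0.0094 -1.    ]
spin -19.48
```

```bash
python3 -m creep '{"xyz":[[0,0,0],[0,0,0],[-28,49,0],[-28,49,0],[-28,49,0],[-28,49,0],[-28,49,0],[-28,49,0]],"spin":[-9.8,-9.7,0,0,0,0,0,0]}' >/dev/null
python3 -m creep '{"xyz":[[-28,49,0],[-28,49,0],[-28,49,0],[-28,49,0],[-28,49,8],[-28,49,8],[-24,49,8],[0,0,0]],"spin":[0,0,0,0,0,0,0,0]}' >/dev/null
python3 d.py .478 .379 .2 188.35
```

```text
t 4.15 p [0.4309 0.2955 0.2672] yaw -171.04 w 0.0855 F [-0.6 -0.6 -0.3] j6 0.44
tool delta mm [-59.5  74.4  68. ] tilt [-0.0016  0.0108 -0.9999]
spin 0.61
```

```bash
python3 -m creep '{"xyz":[[-30,37,18],[-25,32,18],[0,0,0]],"spin":[0.3,0.3,0]}' >/dev/null
python3 d.py .478 .379 .2 188.35; python3 -c "
from h import *
cap('wrist','w1')"
```

```text
t 4.525 p [0.4752 0.3731 0.2313] yaw -171.68 w 0.0855 F [ 0.6 -0.3 -0.1] j6 0.52
tool delta mm [-3.6  5.1 31.4] tilt [-0.0017  0.0094 -1.    ]
spin -0.03
```

View pics/w1.png

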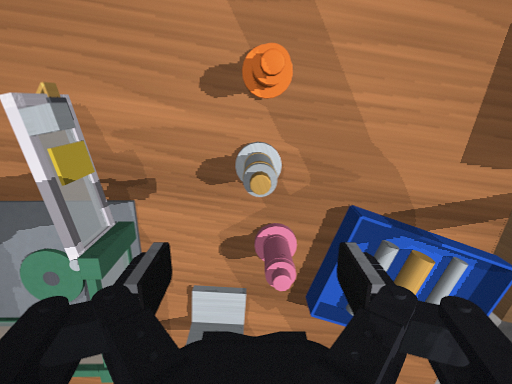

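The wrist view shows the master's knob at (260,184) and flange at (259,168), between the orange and pink decoys. The pallet hole is at about (52,278).

```bash
python3 - <<'E'
from h import *
from m import blob
c=load('w1')
m,ce,s=blob(c,(12,80,80),(35,255,255),(240,165,280,200));print(ce,s,onz(c,*ce,.1),onz(c,*ce,.096))
h=cv2.cvtColor(c['frame'],cv2.COLOR_RGB2HSV)[:,:,1]
mm=np.zeros_like(h);mm[135:200,225:290]=(h[135:200,225:290]<60)*255
cnt=max(cv2.findContours(mm,0,2)[0],key=len);p=cnt[:,0];p=p[p[:,1]<178].astype(np.float32)
e=cv2.fitEllipse(p);print(e,onz(c,*e[0],.012))
print('hole',onz(c,52,278,.014))
E
```

```text
[259.88219895 182.81937173] [250 172  21  23 382] [0.47604343 0.38074483 0.1       ] [0.47714913 0.38103034 0.096     ]
((257.99371337890625, 164.67893981933594), (45.559226989746094, 45.730655670166016), 156.8704376220703) [0.4766422  0.38096373 0.012     ]
hole [0.68466279 0.10904627 0.014     ]
```

```bash
python3 d.py .4765 .381 .041 188.35; python3 -m creep '{"xyz":[[-2,8,10],[0,0,30],[0,0,40],[0,0,40],[0,0,30],[0,0,0]],"spin":[0,0,0,0,0,0]}' 0 >/dev/null
python3 d.py .4765 .381 .041 188.35
```

```text
t 4.575 p [0.4749 0.3722 0.2326] yaw -171.72 w 0.0855 F [-0.2 -0.6  1.2] j6 0.52
tool delta mm [ -2.7   6.6 191.7] tilt [-8.0e-04  9.8e-03 -1.0e+00]
spin -0.07
t 5.325 p [0.4752 0.3782 0.0838] yaw -171.99 w 0.0854 F [-0.3 -0.7  0.5] j6 0.53
tool delta mm [-1.3  2.  42.8] tilt [ 0.0056  0.0145 -0.9999]
spin -0.34
```

```bash
python3 -m creep '{"xyz":[[-1,2,22],[0,0,21],[0,0,0]],"spin":[0,0,0]}' >/dev/null
python3 d.py .4765 .381 .041 188.35; python3 -m creep '{"xyz":[[0,0,0],[0,0,0],[0,0,0],[0,0,0],[0,0,0],[0,0,0]],"spin":[0,0,0,0,0,0]}' 1 60; python3 -c "
from h import *
cap('wrist','w2')"
```

```text
t 5.7 p [0.4781 0.3814 0.0463] yaw -172.08 w 0.0855 F [ 0.2 -1.   0.3] j6 0.53
tool delta mm [ 1.7 -0.3  5.3] tilt [ 0.0117  0.0193 -0.9997]
spin -0.43
t: 6.45
position: [0.4797, 0.3822, 0.0512]
tcp_rot: [[-0.99, -0.138, 0.016], [-0.137, 0.99, 0.022], [-0.019, 0.02, -1.0]]
force: [-0.1, 0.3, -1.3]
gripper_width: 0.0345
```

View pics/w2.png

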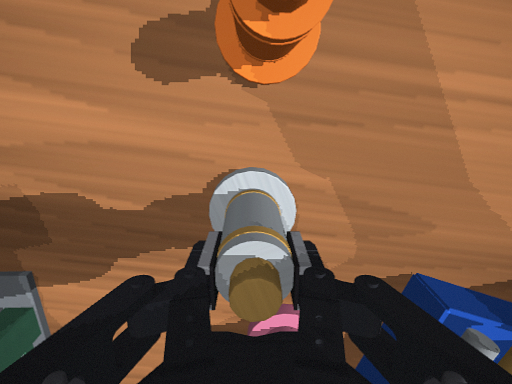

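The master is gripped at its body (width 34.5 mm), with the knob centred in view at (256,290). Lifting it now.

```bash
python3 -m creep '{"xyz":[[0,0,-20],[0,0,-45],[0,0,-55],[0,0,-35]],"spin":[0,0,0,0]}' >/dev/null
python3 d.py .685 .1085 .19 188.35
```

```text
t 7.0 p [0.4744 0.3766 0.2032] yaw -172.09 w 0.035 F [ 0.6  0.7 -4.5] j6 0.53
tool delta mm [-171.6 -294.7   10.6] tilt [ 0.0056  0.0141 -0.9999]
spin -0.44
```

```bash
python3 -m creep '{"xyz":[[-20,-34,0],[-26,-45,0],[-26,-45,0],[-26,-45,0],[-26,-45,0],[-20,-34,0],[-10,-17,0]],"spin":[0,0,0,0,0,0,-0.4]}' >/dev/null
python3 d.py .685 .1085 .19 188.35
```

```text
t 7.875 p [0.6686 0.1312 0.1997] yaw -171.38 w 0.0349 F [-0.1  0.  -4.3] j6 0.04
tool delta mm [-12.7 -25.    9.4] tilt [ 0.0038  0.0167 -0.9999]
spin 0.27
```

```bash
python3 -m creep '{"xyz":[[-10,-17,0],[-5,-8,0],[0,0,0]],"spin":[0,0,0]}' >/dev/null
python3 d.py .685 .1085 .19 188.35;python3 -c "
from h import *
cap('wrist','w3');cap('top','t3');cap('scene','s3')
for n in 'ts':
  c=load(n+'3'); f=c['frame'][:,:,::-1]; p=proj(c,[.685,.108,.1])[0].astype(int); f=f[p[1]-55:p[1]+55,p[0]-65:p[0]+65]; print(n,p-[65,55]); cv2.imwrite('pics/%s3z.png'%n,cv2.resize(f,None,fx=5,fy=5,interpolation=2))
"
```

```text
t 8.25 p [0.6878 0.108  0.198 ] yaw -171.37 w 0.0348 F [ 0.1  0.3 -4.3] j6 -0.0
tool delta mm [2.7 0.8 8. ] tilt [ 0.0011  0.0173 -0.9999]
spin 0.28
t [158 102]
s [200 181]
```

View pics/w3.png

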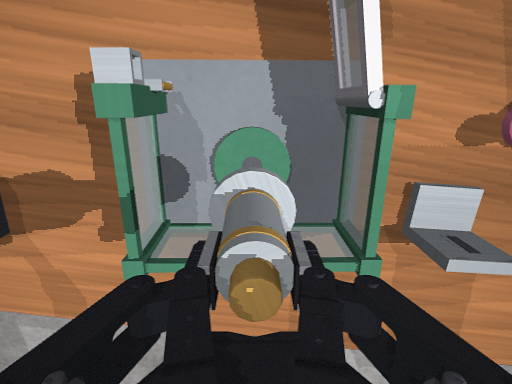

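View pics/s3z.png

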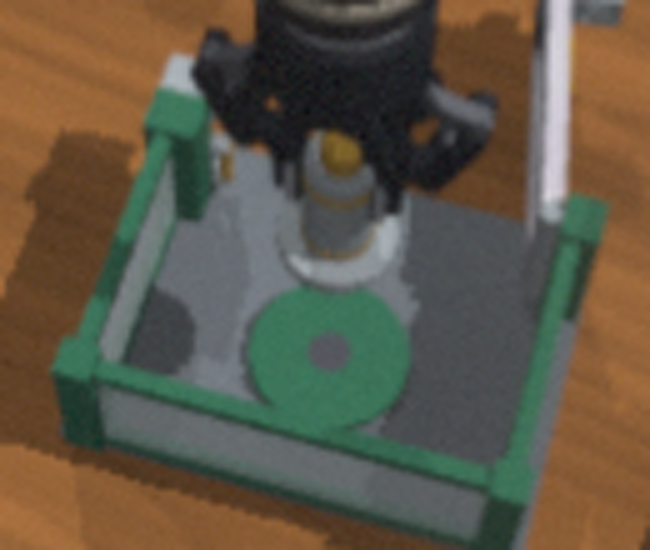

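```bash
python3 - <<'E'
from h import *
s=load('s3');w=load('w3');t=load('t3')
u=lambda x,y:(x/5+200-.4,y/5+181-.4)
print('knob s',onz(s,*u(341,148),.247),'flange s',onz(s,*u(338,240),.159))
print('flange w',onz(w,254,206,.159),'knob top w',onz(w,256,290,.247))
print('hole w',onz(w,252,158,.014))
for a,b,n in((101,100,'latch'),(399,101,'hinge'),(370,265,'back')):print(n,onz(w,a,b,.104))
E
```

```text
knob s [0.68974291 0.11035838 0.247     ] flange s [0.69014563 0.11222808 0.159     ]
flange w [0.67994543 0.10780018 0.159     ] knob top w [0.68150177 0.10731518 0.247     ]
hole w [0.67550697 0.10726726 0.014     ]
latch [ 0.62979141 -0.02017773  0.104     ]
hinge [0.59539486 0.21305591 0.104     ]
back [0.74410007 0.23058846 0.104     ]
```

Scene, wrist and TCP estimates put the master within about 5 mm of the pallet centre, so I'll lower it.

```bash
python3 -m creep '{"xyz":[[0,0,25],[0,0,35],[0,0,30],[0,0,15]],"spin":[0,0,0,0]}' >/dev/null
python3 d.py .688 .108 .067 188.35
```

```text
t 8.9 p [0.6874 0.1147 0.0948] yaw -171.03 w 0.035 F [-0.1  0.1 -4. ] j6 0.0
tool delta mm [ 0.8 -7.2 27.7] tilt [ 0.0077  0.0192 -0.9998]
spin 0.62
```

```bash
python3 -m creep '{"xyz":[[0,-6,14],[0,-2,9],[0,0,3]],"spin":[0.5,0,0]}' >/dev/null
python3 d.py .688 .108 .067 188.35
```

```text
t 9.275 p [0.6891 0.1076 0.0684] yaw -171.51 w 0.0345 F [-0.1 -0.7 -3.5] j6 -0.0
tool delta mm [1.  0.6 1.4] tilt [ 0.0088  0.0193 -0.9998]
spin 0.14
```

```bash
python3 -m creep '{"xyz":[[0,0,2.5],[0,0,2.5]],"spin":[0,0]}' >/dev/null
python3 d.py .688 .108 .067 188.35
python3 -c "
from h import *
cap('wrist','w4');cap('scene','s4')
c=load('s4'); f=c['frame'][:,:,::-1]; f=f[181:291,200:330]; cv2.imwrite('pics/s4z.png',cv2.resize(f,None,fx=5,fy=5,interpolation=2))
"
```

```text
t 9.525 p [0.6899 0.1076 0.0654] yaw -171.53 w 0.0344 F [-5.3 -1.6  8.5] j6 -0.0
tool delta mm [ 1.8  0.7 -1.6] tilt [ 0.0112  0.0197 -0.9997]
spin 0.12
```

View pics/s4z.png

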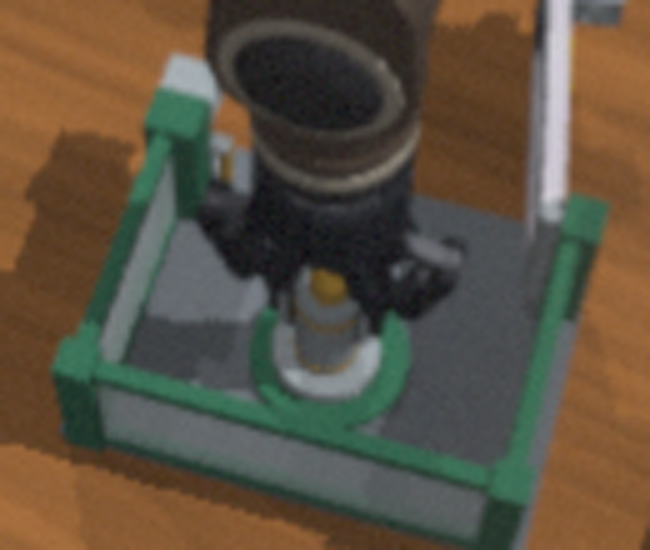

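The master is on the pallet (Fz +8.5 N), with its flange centred on the green disc. Opening and retreating straight up.

```bash
python3 -m creep '{"xyz":[[0,0,0],[0,0,0],[0,0,0],[0,0,0]],"spin":[0,0,0,0]}' 0
python3 -m creep '{"xyz":[[0,0,-12],[0,0,-35],[0,0,-50],[0,0,-50]],"spin":[0,0,0,0]}'
python3 -c "
from h import *
cap('wrist','w5')"
```

```text
t: 10.12
position: [0.6918, 0.108, 0.0676]
tcp_rot: [[-0.989, -0.148, 0.016], [-0.147, 0.989, 0.021], [-0.019, 0.018, -1.0]]
force: [-0.3, 1.1, -0.4]
gripper_width: 0.0853
t: 10.62
position: [0.6871, 0.1046, 0.2153]
tcp_rot: [[-0.989, -0.148, 0.008], [-0.148, 0.989, 0.019], [-0.011, 0.018, -1.0]]
force: [0.3, 0.0, 0.1]
gripper_width: 0.0853
```

View pics/w5.png

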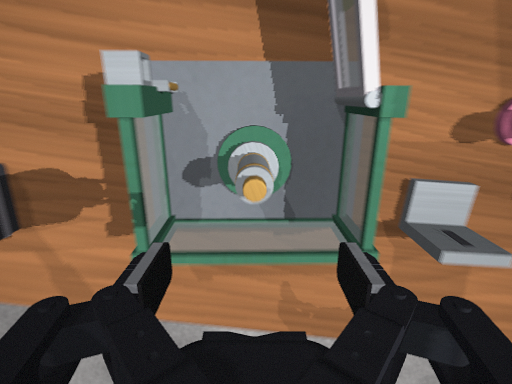

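The master stands concentric on the disc (disc at about (255,160), knob at (255,188)) and upright. Next is the gate: shut the jaws and move to the outer face.

```bash
python3 -m creep '{"xyz":[[40,30,0],[44,33,0],[44,33,0],[40,30,0],[0,0,0],[0,0,0],[0,0,0],[0,0,0]],"spin":[0,0,0,0,10,10,10,10]}' 1 60 >/dev/null
python3 -m creep '{"xyz":[[0,0,0],[0,0,0],[0,0,0],[0,0,0]],"spin":[10,10,10,9]}' >/dev/null
python3 d.py .4937 .2084 .055 108.9
python3 - <<'E'
from h import *
w=load('w5');cap('top','t6');c=cap('wrist','w6');cap('scene','s6')
print('knob',onz(w,254,188,.114))
for n in 'ts':
  c=load(n+'6'); f=c['frame'][:,:,::-1]; p=proj(c,[.5,.17,.1])[0].astype(int); f=f[p[1]-55:p[1]+55,p[0]-65:p[0]+65]; print(n,p-[65,55]); cv2.imwrite('pics/%s6z.png'%n,cv2.resize(f,None,fx=5,fy=5,interpolation=2))
E
```

```text
t 12.175 p [0.5001 0.2082 0.2341] yaw 106.95 w -0.0001 F [ 0.5  0.6 -0.9] j6 1.66
tool delta mm [ -0.9 -13.6 178.7] tilt [ 0.0359  0.0279 -0.999 ]
spin -1.95
knob [0.68608552 0.10670116 0.114     ]
t [135 165]
s [248 136]
```

View pics/w6.png

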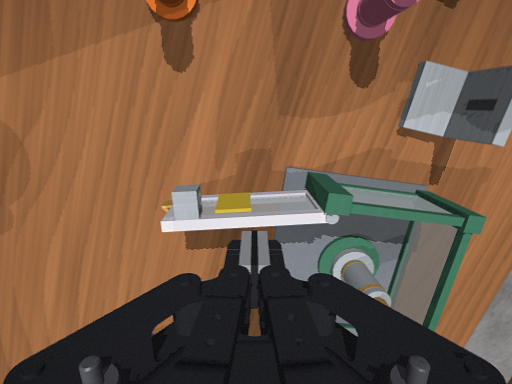

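View pics/s6z.png

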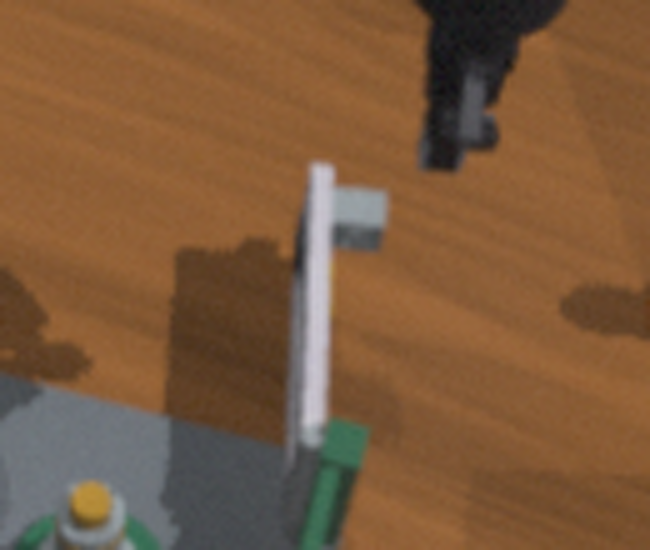

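View pics/t6z.png

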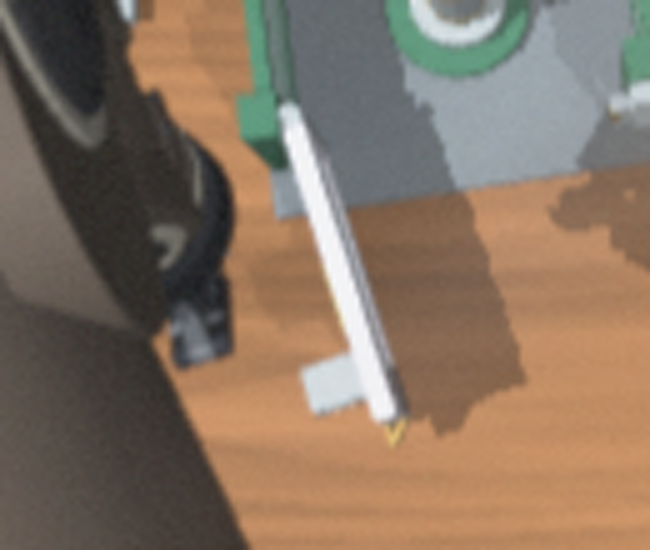

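```bash
python3 -m creep '{"xyz":[[0,-6,40],[0,-3,55],[0,-1,45],[0,0,25]],"spin":[-1,0,0,0]}' >/dev/null
cat > g.py <<'E'
import sys
from h import *
s=r.read_state();R=s['tcp_rot'];p=s['position']
P=np.array([.685,.108,0]);y=np.radians(8.35);ex=np.array([np.cos(y),np.sin(y),0]);ey=np.array([-ex[1],ex[0],0])
q=p-P; X=q@ex*1000;Y=q@ey*1000
a=float(sys.argv[1]); g=np.array([-np.sin(a),-np.cos(a)]);n=np.array([-np.cos(a),np.sin(a)])
h=np.array([X+75,Y-100]); yaw=np.degrees(np.arctan2(R[1,0],R[0,0]))
print('t',s['t'],'pen XYZ',round(X,1),round(Y,1),round(p[2]*1e3,1),'yaw-pen',round((yaw-8.35)%360,1),'r,d',h@g,h@n,'F pen',round(s['force']@ex,1),round(s['force']@ey,1),round(s['force'][2],1),'tilt',R[:,2].round(3),'w',round(s['gripper_width'],4))
E
python3 g.py 1.386
```

```text
t 12.825 pen XYZ -168.8 128.8 68.6 yaw-pen 100.9 r,d 86.95458341121686 45.540352315971404 F pen 0.4 0.5 0.2 tilt [ 0.044  0.031 -0.999] w -0.0002
```

```bash
python3 -m creep '{"xyz":[[-10,-5,6],[-12,-2,5],[-13,-1,2],[-13,-1,0],[-13,-1,0],[-13,-1,0],[-13,-1,0],[0,0,0]],"spin":[-1,-1,-6,-8.6,-8.6,-8.6,-8.6,0]}' >/dev/null
python3 g.py 0.9; python3 -c "
from h import *
cap('top','t7');cap('wrist','w7')
c=load('t7'); f=c['frame'][:,:,::-1]; f=f[150:270,140:290]; cv2.imwrite('pics/t7z.png',cv2.resize(f,None,fx=5,fy=5,interpolation=2))
"
```

```text
t 13.825 pen XYZ -146.0 46.5 52.6 yaw-pen 146.1 r,d 88.90416200593165 2.2158346439402634 F pen -0.4 0.6 0.1 tilt [ 0.039  0.031 -0.999] w 0.0002
```

View pics/t7z.png

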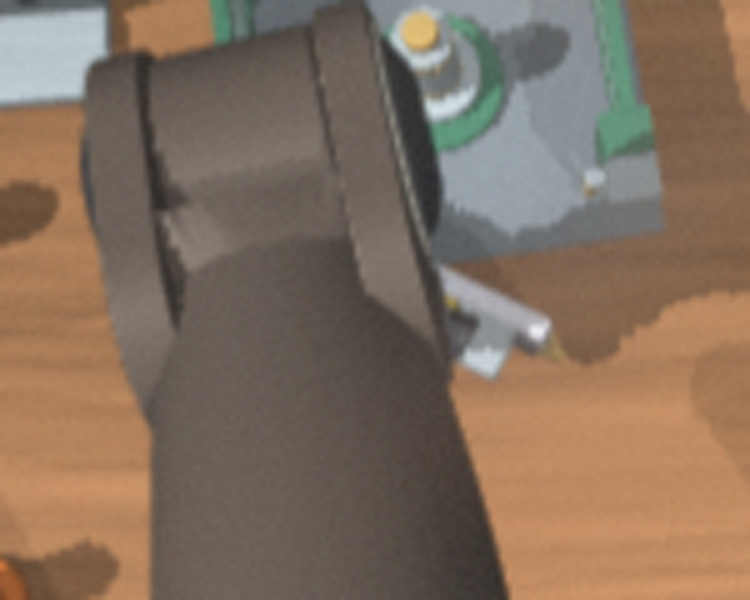

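View pics/w7.png

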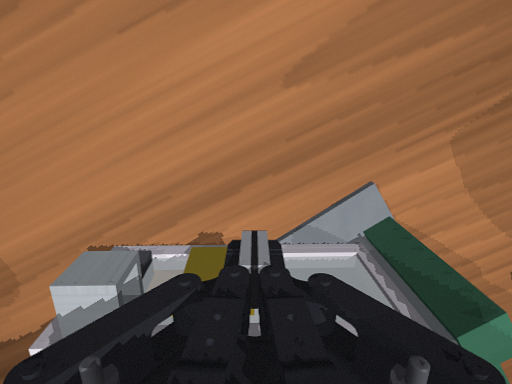

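```bash
python3 - <<'E'
from h import *
c=load('t7');P=np.array([.685,.108,0]);y=np.radians(8.35);ex=np.array([np.cos(y),np.sin(y),0]);ey=np.array([-ex[1],ex[0],0])
for u,v in((545,325),(549,322),(528,340)):
    p=onz(c,u/5+139.6,v/5+149.6,.098)-P; q=np.array([p@ex,p@ey])*1e3-[-75,100]; print(q,np.hypot(*q),np.arctan2(-q[0],-q[1]))
E
for a in 0.55 0.6 0.65; do python3 g.py $a; done
```

```text
[-101.60717243 -148.78983325] 180.1733386722056 0.599150588252757
[-100.26356918 -151.26395333] 181.47607798574563 0.5853476370056343
[-108.56471147 -138.11118684] 175.6729817219185 0.666187573643434
t 13.925 pen XYZ -146.6 47.0 52.5 yaw-pen 146.0 r,d 82.6478641912569 33.33428460897954 F pen 1.1 0.4 0.7 tilt [ 0.038  0.031 -0.999] w 0.0001
t 13.925 pen XYZ -146.6 47.0 52.5 yaw-pen 146.0 r,d 84.2105957350948 29.161953839023372 F pen 1.1 0.4 0.7 tilt [ 0.038  0.031 -0.999] w 0.0001
t 13.925 pen XYZ -146.6 47.0 52.5 yaw-pen 146.0 r,d 85.56284464562542 24.916733371721616 F pen 1.1 0.4 0.7 tilt [ 0.038  0.031 -0.999] w 0.0001
```

Gate at about 0.61 rad, with the tool against the pad side and matching in yaw (0.59). I continue and shift slightly toward the free edge.

```bash
python3 -m creep '{"xyz":[[-13,-5,0],[-13,-5,0],[-13,-4,0],[-8,-2,0]],"spin":[-8.6,-8.6,-8.6,-5]}' >/dev/null
python3 g.py 0.1; python3 -c "
from h import *
cap('scene','s8')
c=load('s8'); f=c['frame'][:,:,::-1]; f=f[151:271,200:350]; cv2.imwrite('pics/s8z.png',cv2.resize(f,None,fx=5,fy=5,interpolation=2))
cap('wrist','w8')
"
```

```text
t 14.425 pen XYZ -111.7 16.9 53.2 yaw-pen 177.7 r,d 86.33266021611433 28.221871758221077 F pen -0.3 0.4 -0.2 tilt [ 0.036  0.032 -0.999] w -0.0001
```

View pics/s8z.png

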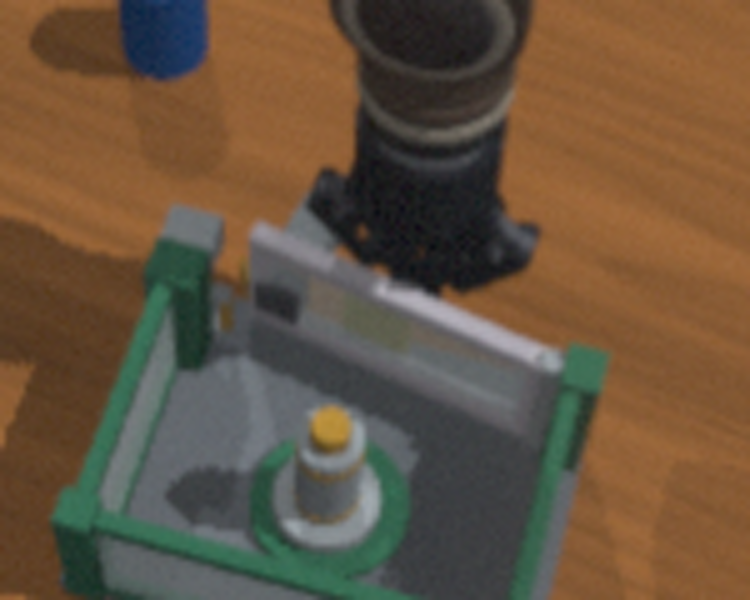

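View pics/w8.png

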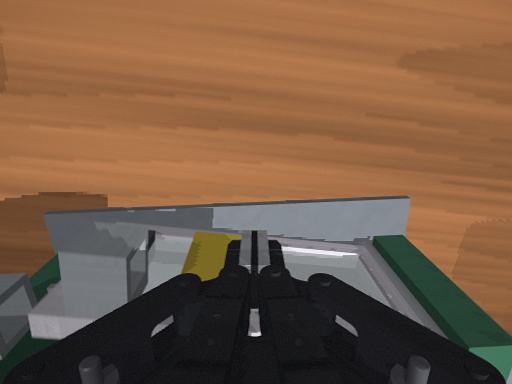

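```bash
python3 -m creep '{"xyz":[[-4,-3,0],[-4,-2,0],[-4,0,0]],"spin":[-2,0,0]}'; python3 g.py 0.0
```

```text
t: 14.9
position: [0.5806, 0.1056, 0.0532]
tcp_rot: [[-0.991, -0.133, 0.029], [-0.132, 0.991, 0.032], [-0.033, 0.028, -0.999]]
force: [-16.7, -3.7, 12.2]
gripper_width: 0.0003
t 14.9 pen XYZ -103.7 12.8 53.2 yaw-pen 179.3 r,d 87.17397914917967 28.658636972381444 F pen -17.1 -1.2 12.2 tilt [ 0.029  0.032 -0.999] w 0.0003
```

```bash
python3 -m creep '{"xyz":[[-4,0,0],[-4,0,0]],"spin":[0,0]}'; python3 g.py 0.0;  python3 -c "
from h import *
cap('scene','s9')
c=load('s9'); f=c['frame'][:,:,::-1]; f=f[171:261,205:315]; cv2.imwrite('pics/s9z.png',cv2.resize(f,None,fx=6,fy=6,interpolation=2))
cap('wrist','w9')
"
```

```text
t: 15.15
position: [0.5804, 0.1056, 0.0533]
tcp_rot: [[-0.992, -0.129, 0.015], [-0.128, 0.991, 0.029], [-0.019, 0.027, -0.999]]
force: [-14.8, -3.3, 11.6]
gripper_width: -0.0002
t 15.15 pen XYZ -103.9 12.8 53.3 yaw-pen 179.0 r,d 87.18828731360789 28.86440654800323 F pen -15.1 -1.1 11.6 tilt [ 0.015  0.029 -0.999] w -0.0002
```

View pics/s9z.png

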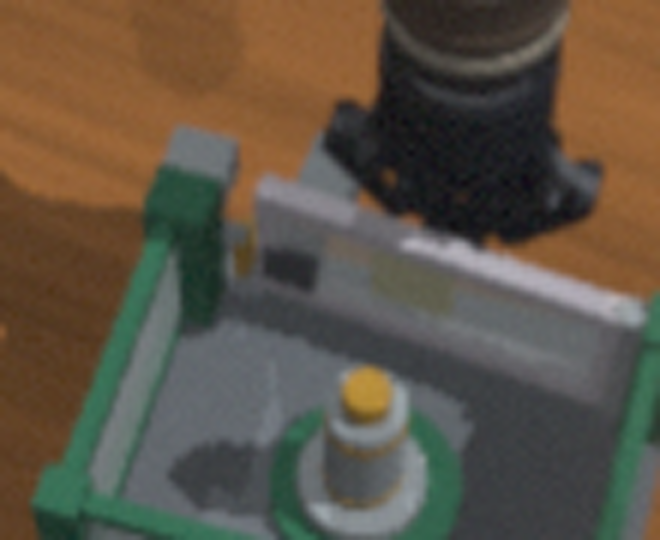

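View pics/w9.png

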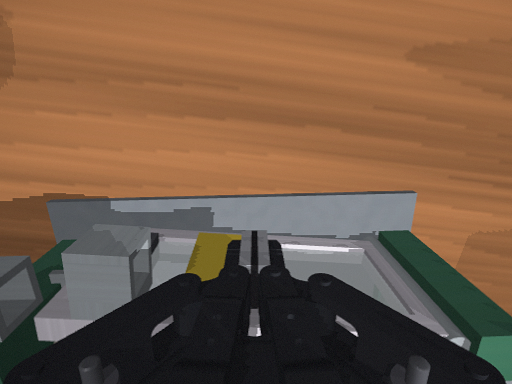

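The gate is nearly shut but the tongue is on the roller. A 4 mm row gives only about 15 N, so I'll use a longer step.

```bash
python3 -m creep '{"xyz":[[-7,0,0]],"spin":[0]}'; python3 g.py 0.0; python3 -m creep '{"xyz":[[-7,0,0]],"spin":[0]}' >/dev/null; python3 g.py 0.0
```

```text
t: 15.38
position: [0.5812, 0.1056, 0.0533]
tcp_rot: [[-0.992, -0.127, 0.005], [-0.126, 0.992, 0.027], [-0.008, 0.026, -1.0]]
force: [-25.4, -6.2, 18.7]
gripper_width: -0.0001
t 15.375 pen XYZ -103.1 12.7 53.3 yaw-pen 178.9 r,d 87.32990372572647 28.10291460679869 F pen -26.0 -2.4 18.7 tilt [ 0.005  0.027 -1.   ] w -0.0001
t 15.5 pen XYZ -102.8 12.6 53.4 yaw-pen 178.8 r,d 87.4061223716412 27.846325830216003 F pen -25.3 -0.0 19.2 tilt [-0.007  0.025 -1.   ] w -0.0006
```

```bash
python3 - <<'E'
from h import *
c=cap('scene','s10');f=c['frame'][:,:,::-1]; f=f[171:261,205:315]; cv2.imwrite('pics/s10z.png',cv2.resize(f,None,fx=7,fy=6.5,interpolation=2))
P=np.array([.685,.108,0]);y=np.radians(8.35);ex=np.array([np.cos(y),np.sin(y),0]);ey=np.array([-ex[1],ex[0],0])
def pen(u,v,z):
    p=onz(c,u,v,z)-P; return np.array([p@ex,p@ey])*1e3
z=lambda x,y:(x/6+205-.4,y/6+171-.4)
for n,(a,b),h in (('free out',(262,180),.098),('free in',(257,196),.098),('hinge',(640,315),.098),('hinge in',(636,325),.098),('latch post c',(185,190),.104),('hinge post',(655,330),.104),('eyeblk l',(180,130),.098),('eyeblk r',(236,140),.098)):
    print(n,pen(*z(a,b),h))
E
```

```text
free out [-93.15969475 -76.1909972 ]
free in [-84.34614513 -75.84832828]
hinge [-74.71743561 104.49752334]
hinge in [-69.31150415 103.86690856]
latch post c [ -74.47753499 -106.8570976 ]
hinge post [-65.95466432 112.35408116]
eyeblk l [-108.07323506 -120.56441354]
eyeblk r [-110.36707783  -94.08119474]
```

View pics/s10z.png

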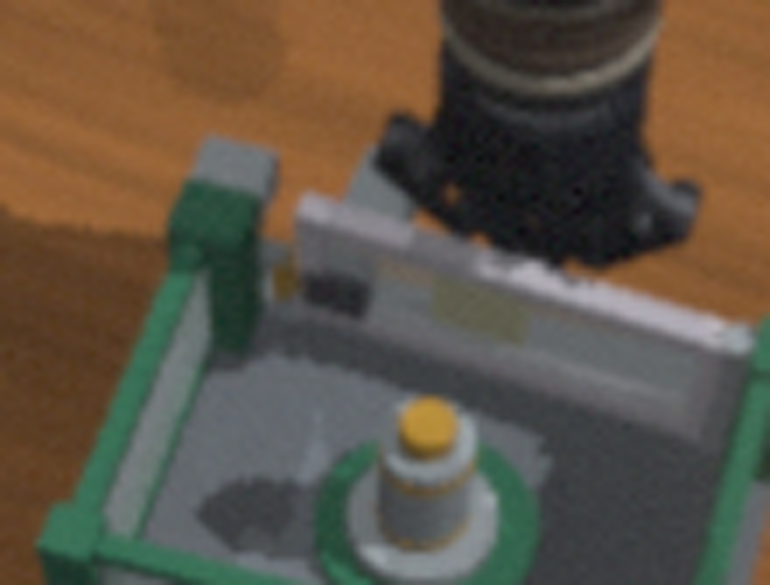

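The gate is at about 0.08 rad, where the roller starts. The vertical force comes from stick friction. I'll back off, move farther from the hinge for leverage, and push again.

```bash
python3 -m creep '{"xyz":[[10,0,0],[2,-9,-8],[0,-8,-3],[-6,0,0],[-7,0,0]],"spin":[0,0,0,0,0]}' >/dev/null; python3 g.py 0.08; python3 -m creep '{"xyz":[[-8,0,0]],"spin":[0]}'>/dev/null; python3 g.py 0.08; python3 -m creep '{"xyz":[[-9,0,0]],"spin":[0]}' >/dev/null; python3 g.py 0.08
```

```text
t 16.175 pen XYZ -104.8 -5.9 65.4 yaw-pen 178.6 r,d 107.96383845848176 21.275185665540718 F pen -24.3 0.5 15.6 tilt [-0.012  0.024 -1.   ] w -0.0005
t 16.3 pen XYZ -103.0 -6.2 65.4 yaw-pen 178.5 r,d 108.097214467847 19.42644068308313 F pen -32.6 -0.3 27.4 tilt [-0.024  0.022 -0.999] w 0.0001
t 16.425 pen XYZ -101.8 -6.4 65.5 yaw-pen 178.5 r,d 108.17105215541248 18.22563971604325 F pen -32.5 -0.4 23.1 tilt [-0.039  0.02  -0.999] w 0.0002
```

```bash
python3 -m creep '{"xyz":[[-9,0,-4]],"spin":[0]}'>/dev/null; python3 g.py 0.04; python3 -m creep '{"xyz":[[-9,0,-4]],"spin":[0]}' >/dev/null; python3 g.py 0.04
```

```text
t 16.55 pen XYZ -97.3 -6.7 67.4 yaw-pen 178.5 r,d 107.53637501586736 17.99129453258327 F pen -0.8 0.1 -1.8 tilt [-0.049  0.019 -0.999] w -0.0001
t 16.675 pen XYZ -94.3 -6.8 68.5 yaw-pen 178.5 r,d 107.51024179484217 15.016427350501113 F pen -26.0 1.5 1.4 tilt [-0.063  0.017 -0.998] w 0.0001
```

```bash
python3 -m creep '{"xyz":[[-9,0,-3]],"spin":[0]}' >/dev/null; python3 g.py 0.0; python3 - <<'E'
from h import *
c=cap('scene','s11');f=c['frame'][:,:,::-1]; f=f[171:261,205:315]; cv2.imwrite('pics/s11z.png',cv2.resize(f,None,fx=6,fy=6,interpolation=2))
E
```

```text
t 16.8 pen XYZ -94.4 -6.8 68.6 yaw-pen 178.5 r,d 106.79451044215828 19.36634023640103 F pen -35.0 1.2 13.6 tilt [-0.083  0.015 -0.996] w 0.0003
```

View pics/s11z.png

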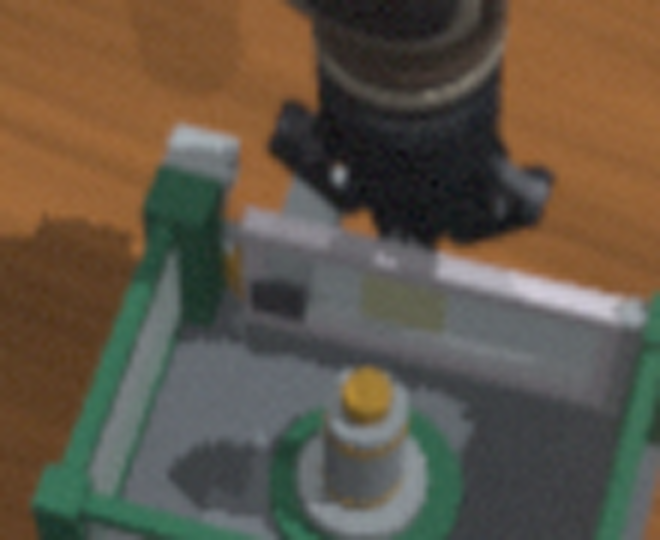

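The gate is against its stop: 35 N with no more travel, and the force drop earlier fits the snap. I'll back off and verify.

```bash
python3 -m creep '{"xyz":[[12,0,0],[25,0,0],[30,0,-20],[20,0,-45],[0,0,-50],[0,0,-20]],"spin":[0,0,0,0,0,0]}' >/dev/null; python3 g.py 0.0; python3 - <<'E'
from h import *
c=cap('scene','s12');f=c['frame'][:,:,::-1]; f=f[171:261,205:315]; cv2.imwrite('pics/s12z.png',cv2.resize(f,None,fx=6,fy=6,interpolation=2))
cap('wrist','w12')
E
```

```text
t 17.6 pen XYZ -170.2 -7.9 211.0 yaw-pen 178.5 r,d 107.89462852875128 95.20839046915037 F pen 0.9 0.3 -0.8 tilt [-0.086  0.015 -0.996] w 0.0002
```

View pics/s12z.png

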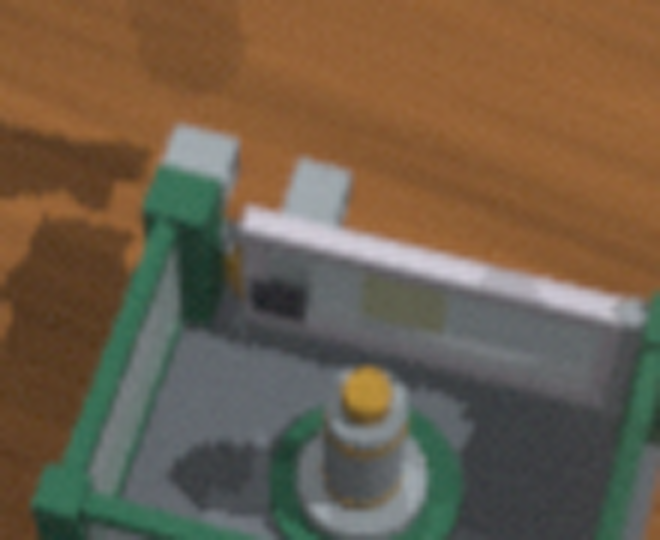

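View pics/w12.png

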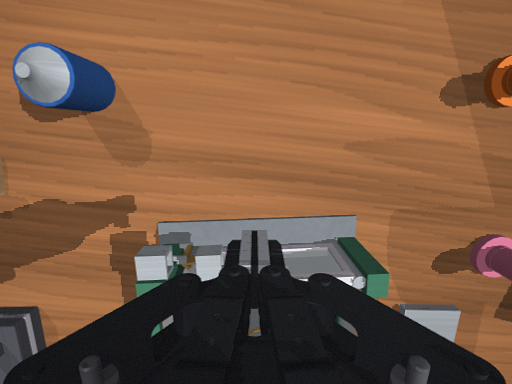

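```bash
python3 - <<'E'
from h import *
f=load('w12')['frame'][:,:,::-1]; cv2.imwrite('pics/w12z.png',cv2.resize(f[215:300,130:240],None,fx=7,fy=7,interpolation=2))
c=load('s12')
P=np.array([.685,.108,0]);y=np.radians(8.35);ex=np.array([np.cos(y),np.sin(y),0]);ey=np.array([-ex[1],ex[0],0])
def pen(u,v,z):
    p=onz(c,u/6+204.6,v/6+170.6,z)-P; return (np.array([p@ex,p@ey])*1e3).round(1)
print(pen(246,210,.098),pen(640,308,.098),'eye out corners',pen(302,157,.098),pen(352,172,.098),'post eye',pen(180,125,.098),pen(240,140,.098))
E
```

```text
[-75.8 -78.4] [-78.2 103.7] eye out corners [-110.3  -62.3] [-109.2  -38. ] post eye [-110.7 -121.4] [-110.9  -92.3]
```

View pics/w12z.png

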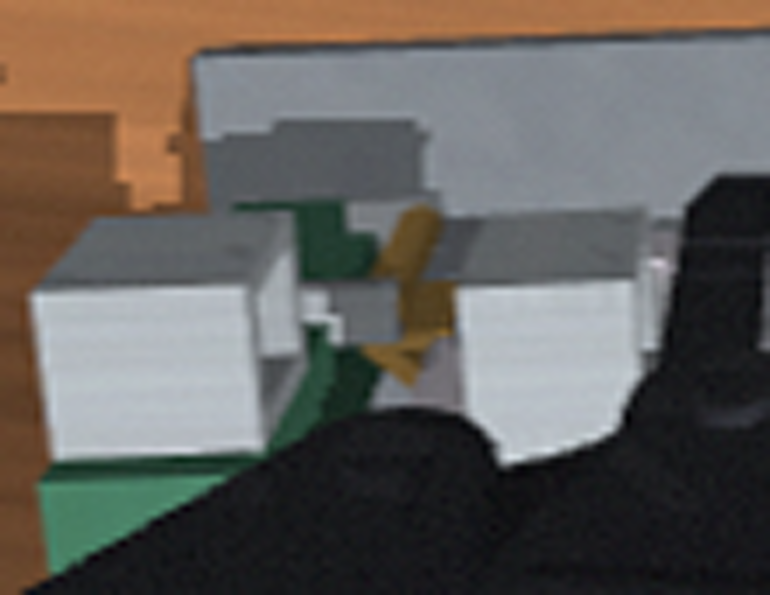

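The gate stays shut on its own. The gate eye and post eye outer faces are both at x of about -110.5 in the pen frame, and the brass tongue shows in the strike. Next is the rod.

```bash
python3 -m creep '{"xyz":[[2,-40,0],[2,-52,0],[2,-52,0],[2,-52,0],[2,-52,0],[2,-52,0],[2,-52,0],[2,-52,0]],"spin":[0,0,0,0,0,0,0,0]}' 0 60 >/dev/null
python3 -m creep '{"xyz":[[2,-30,0],[0,0,0],[0,0,0],[0,0,0],[0,0,0],[0,0,0],[0,0,0],[0,0,0]],"spin":[0,10,10,10,10,10,10,10]}' >/dev/null
python3 -m creep '{"xyz":[[0,0,0],[0,0,0],[0,0,0]],"spin":[10,10,4]}' >/dev/null
python3 d.py .553 -.3765 .15 91.3
python3 -c "
from h import *
cap('wrist','w13')"
```

```text
t 20.075 p [ 0.5552 -0.3722  0.1624] yaw 89.52 w 0.0856 F [-1.  -0.1 -0.5] j6 1.0
tool delta mm [-4.7 -0.8 12.4] tilt [-0.1072  0.0297 -0.9938]
spin -1.78
```

View pics/w13.png

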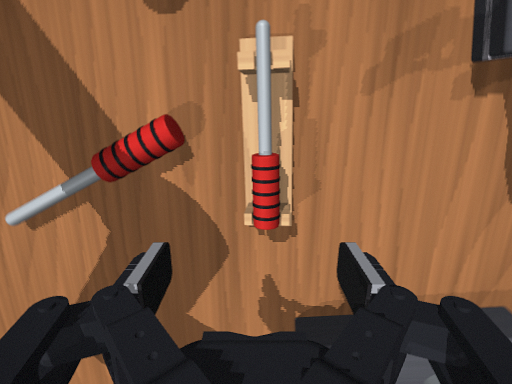

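The wrist view shows the rod pointing straight ahead: nose at (263,22), shoulder at (265,153) and handle end at (266,228). The larger decoy is at left.

```bash
python3 - <<'E'
from h import *
from m import blob
c=load('w13')
m,ce,s=blob(c,(0,130,60),(10,255,255),(240,140,290,240));print(ce,s)
for u,v,z in((263,22,.045),(264.5,153,.045),(264.5,153,.058),(266,226,.045),(265.5,215,.058)):print(onz(c,u,v,z))
A=onz(c,263,25,.05);B=onz(c,266,215,.057);d=A-B;print('yaw',np.degrees(np.arctan2(d[1],d[0])))
E
python3 d.py .553 -.3765 .030 91.3
```

```text
[265.07831325 160.04518072] [252 153  28  15 332]
[ 0.55107416 -0.22989351  0.045     ]
[ 0.55271328 -0.33743684  0.045     ]
[ 0.5536545  -0.33554613  0.058     ]
[ 0.55448075 -0.40957998  0.045     ]
[ 0.55481048 -0.39314438  0.058     ]
yaw 91.33673930433646
t 20.125 p [ 0.5551 -0.3722  0.1621] yaw 89.44 w 0.0855 F [-0.1 -0.4 -0.1] j6 1.0
tool delta mm [ -8.2  12.2 131.4] tilt [-0.1076  0.03   -0.9937]
spin -1.86
```

```bash
python3 -m creep '{"xyz":[[-2,4,40],[-2,4,35],[-1,2,20]],"spin":[-1.9,0,0]}' >/dev/null; python3 d.py .5515 -.3744 .029 91.3
```

```text
t 20.5 p [ 0.5561 -0.3747  0.0616] yaw 91.6 w 0.0853 F [-0.1 -0.3 -0.2] j6 0.96
tool delta mm [-0.6 -1.1 32.9] tilt [-0.106   0.0291 -0.9939]
spin 0.3
```

```bash
python3 -m creep '{"xyz":[[0,-1,17],[0,0,14],[0,0,2]],"spin":[0.3,0,0]}' >/dev/null; python3 d.py .5515 -.3744 .029 91.3; python3 -c "
from h import *
cap('wrist','w14')"
```

```text
t 20.875 p [ 0.5498 -0.3725  0.022 ] yaw 91.44 w 0.0851 F [-0.6 -1.  -0.1] j6 0.96
tool delta mm [-1.7  0.9 -7.2] tilt [-0.1113  0.0327 -0.9932]
spin 0.14
```

View pics/w14.png

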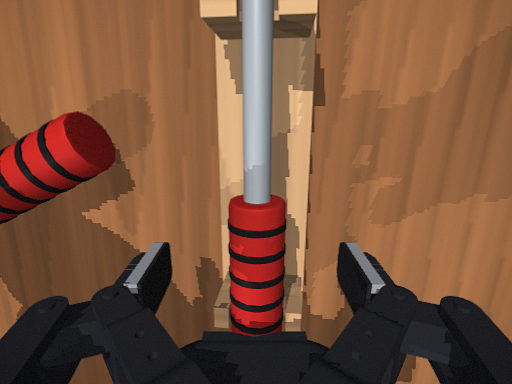

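```bash
python3 -m creep '{"xyz":[[-1.5,0,-6],[0,0,0]],"spin":[0.1,0]}' >/dev/null; python3 d.py .5515 -.3744 .029 91.3;python3 -m creep '{"xyz":[[0,0,0],[0,0,0],[0,0,0],[0,0,0],[0,0,0],[0,0,0]],"spin":[0,0,0,0,0,0]}' 1 90;python3 d.py .5515 -.3744 .029 91.3; python3 -c "
from h import *
cap('wrist','w15')"
```

```text
t 21.175 p [ 0.5518 -0.3751  0.0303] yaw 91.36 w 0.0855 F [ 0.1  0.4 -0.4] j6 0.97
tool delta mm [ 0.7 -0.1  1.3] tilt [-0.1086  0.0309 -0.9936]
spin 0.06
t: 21.92
position: [0.5529, -0.3756, 0.0322]
tcp_rot: [[-0.024, 0.994, -0.106], [0.999, 0.027, 0.029], [0.032, -0.105, -0.994]]
force: [-0.3, 0.4, 1.5]
gripper_width: 0.0233
t 21.925 p [ 0.5529 -0.3756  0.0322] yaw 91.38 w 0.0233 F [-0.3  0.4  1.5] j6 0.96
tool delta mm [ 1.2 -1.   3.4] tilt [-0.1056  0.0291 -0.994 ]
spin 0.08
```

View pics/w15.png

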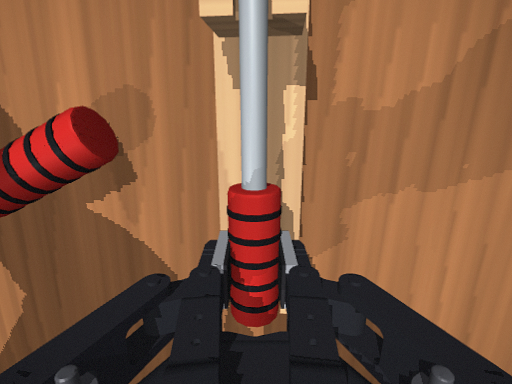

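The rod's handle is centred between the pads (width 23 mm). I'll check the gauge position before carrying.

```bash
python3 - <<'E'
from h import *
c=load('top0');f=c['frame'][:,:,::-1]
cv2.imwrite('pics/z9.png',cv2.resize(f[90:200,240:380],None,fx=5,fy=5,interpolation=2))
E
python3 -m creep '{"xyz":[[0,0,-8],[0,0,-25],[0,0,-25]],"spin":[0,0,0]}'; python3 -c "
from h import *
cap('wrist','w16')"
```

```text
t: 22.35
position: [0.5571, -0.3763, 0.0884]
tcp_rot: [[-0.024, 0.993, -0.112], [0.999, 0.027, 0.033], [0.036, -0.111, -0.993]]
force: [1.2, -0.0, -1.7]
gripper_width: 0.0231
```

View pics/z9.png

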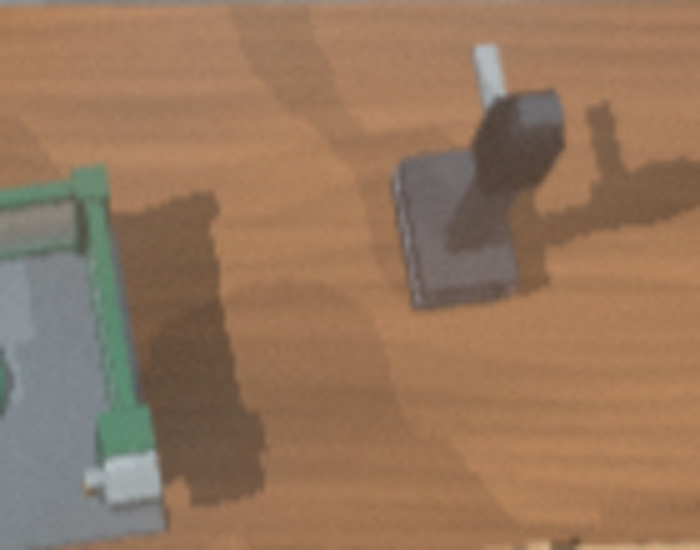

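View pics/w16.png

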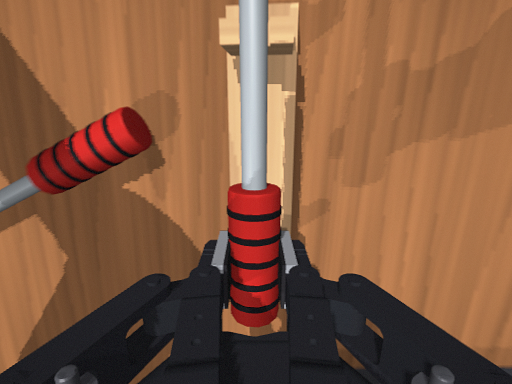

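```bash
python3 - <<'E'
from h import *
c=load('top0')
for x,y,z in((413,295,.045),(513,282,.045),(400,158,.045),(480,240,.045)):print(onz(c,x/5+239.6,y/5+89.6,z))
E
python3 d.py .628 -.214 .0884 98.35
```

```text
[ 0.7282165  -0.19127656  0.045     ]
[ 0.73614768 -0.25305488  0.045     ]
[ 0.8179905  -0.18696665  0.045     ]
[ 0.76356357 -0.23416546  0.045     ]
t 22.4 p [ 0.5585 -0.377   0.0921] yaw 91.37 w 0.0234 F [-0.3 -1.2  0.4] j6 0.97
tool delta mm [161.1  73.9   1.2] tilt [-0.1077  0.0302 -0.9937]
spin -6.98
```

```bash
python3 -m creep '{"xyz":[[10,8,0],[20,15,0],[25,17,0],[30,17,0],[25,15,0],[15,10,0]],"spin":[-3.5,-3.5,0,0,0,0]}'>/dev/null; python3 d.py .628 -.214 .0884 98.35; python3 -c "
from h import *
cap('wrist','w17');cap('top','t17');cap('scene','s17')"
```

```text
t 23.15 p [ 0.6255 -0.2358  0.0867] yaw 98.77 w 0.0233 F [ 0.5 -0.7 -2.1] j6 1.06
tool delta mm [21.2  5.7 -1.2] tilt [-0.1097  0.0314 -0.9935]
spin 0.42
```

View pics/w17.png

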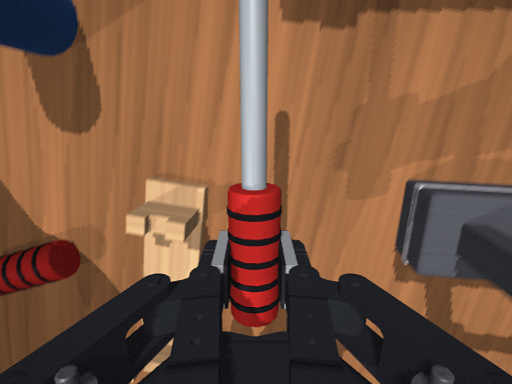

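View pics/s17.png

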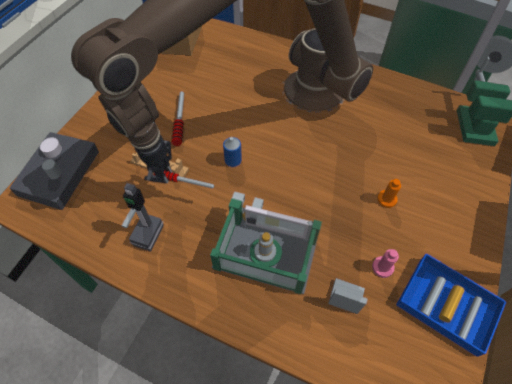

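```bash
python3 - <<'E'
from h import *
for n,b in(('t17',(255,140)),('s17',(150,160))):
  f=load(n)['frame'][:,:,::-1];x,y=b;cv2.imwrite('pics/%sz.png'%n,cv2.resize(f[y:y+75,x:x+130],None,fx=6,fy=6,interpolation=2))
E
```

```text
(no output)
```

View pics/t17z.png

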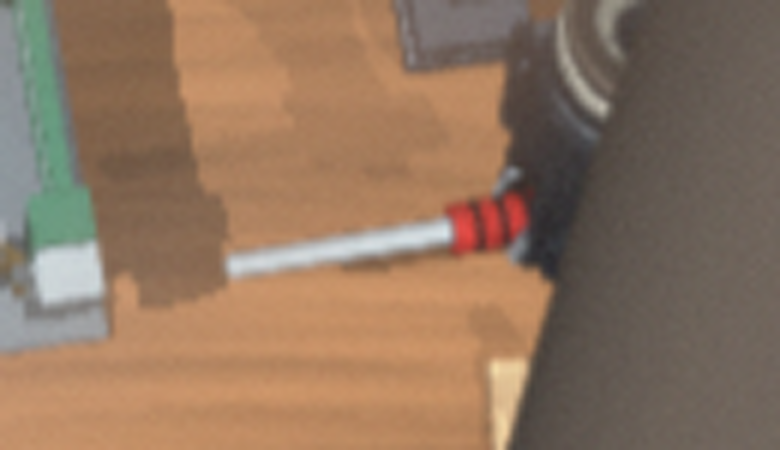

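View pics/s17z.png

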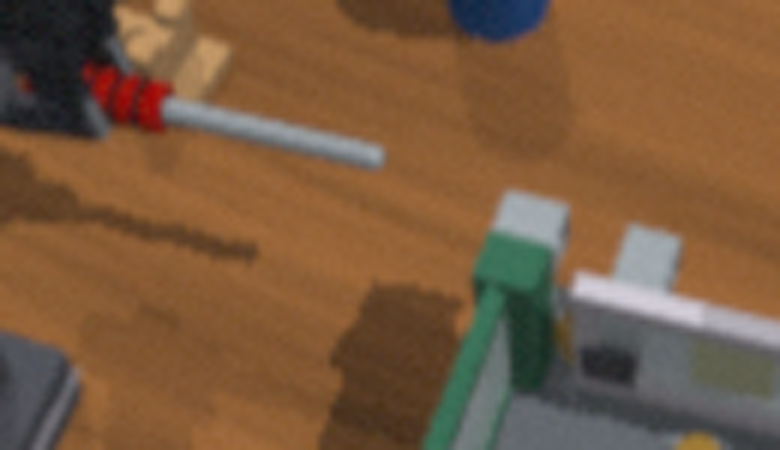

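```bash
cat > tri.py <<'E'
from h import *
P=np.array([.685,.108,0]);yw=np.radians(8.35);ex=np.array([np.cos(yw),np.sin(yw),0]);ey=np.array([-ex[1],ex[0],0])
def tri(ct,pt,cs,ps):
    o1,d1=ray(ct,*pt);o2,d2=ray(cs,*ps);d1/=np.linalg.norm(d1);d2/=np.linalg.norm(d2)
    A=np.stack([d1,-d2],1);k=np.linalg.lstsq(A,o2-o1,rcond=None)[0]; a=o1+k[0]*d1;b=o2+k[1]*d2
    return (a+b)/2,np.linalg.norm(a-b)*1e3
def pen(p): return np.array([(p-P)@ex,(p-P)@ey,p[2]])*1e3
E
python3 - <<'E'
from tri import *
t=load('t17');s=load('s17')
zt=lambda x,y:(x/6+255-.42,y/6+140-.42);zs=lambda x,y:(x/6+150-.42,y/6+160-.42)
for n,a,b in(('nose',(229,267),(383,157)),('shoulder',(449,233),(167,105)),('eyeblk -125',(105,298),(507,191)),('eyeblk -95',(40,308),(570,206))):
    p,e=tri(t,zt(*a),s,zs(*b));print(n,p.round(4),pen(p).round(1),'gap',round(e,1))
E
python3 g.py 0
```

```text
nose [ 0.6035 -0.0908  0.101 ] [-109.5 -184.9  101. ] gap 2.6
shoulder [ 0.6202 -0.1974  0.1   ] [-108.4 -292.8  100. ] gap 0.1
eyeblk -125 [ 0.5908 -0.0323  0.0923] [-113.6 -125.2   92.3] gap 1.9
eyeblk -95 [ 0.586  -0.0015  0.0931] [-113.8  -94.    93.1] gap 1.2
t 23.3 pen XYZ -109.1 -332.7 87.0 yaw-pen 90.4 r,d 432.7149859812482 34.145744734717084 F pen 0.6 -0.4 -2.0 tilt [-0.11   0.031 -0.994] w 0.0233
```

```bash
python3 -m creep '{"xyz":[[15,5,8],[17,5,7],[10,1,0]],"spin":[0.4,0,0]}'>/dev/null; python3 g.py 0; python3 -c "
from h import *
cap('top','t18');cap('scene','s18');cap('wrist','w18')
for n,b in(('t18',(255,140)),('s18',(170,160))):
  f=load(n)['frame'][:,:,::-1];x,y=b;cv2.imwrite('pics/%sz.png'%n,cv2.resize(f[y:y+60,x:x+95],None,fx=8,fy=8,interpolation=2))
"
```

```text
t 23.675 pen XYZ -100.5 -289.2 71.1 yaw-pen 89.8 r,d 389.2216185152359 25.537815090754165 F pen 1.2 -0.1 -1.5 tilt [-0.111  0.031 -0.993] w 0.0232
```

View pics/t18z.png

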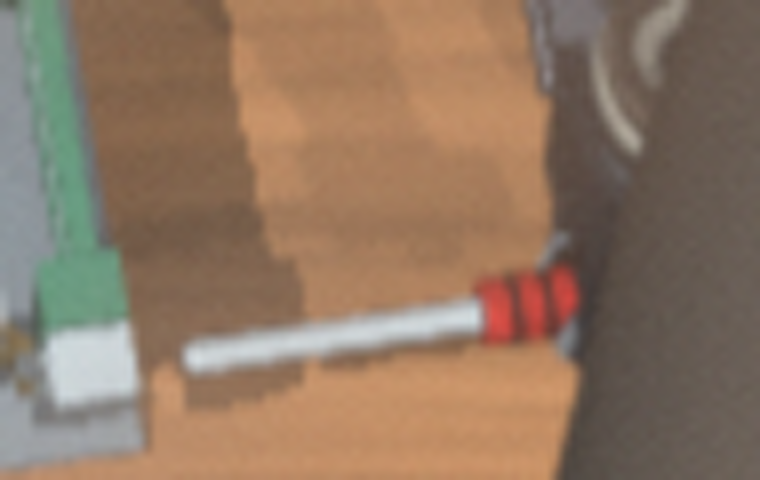

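View pics/s18z.png

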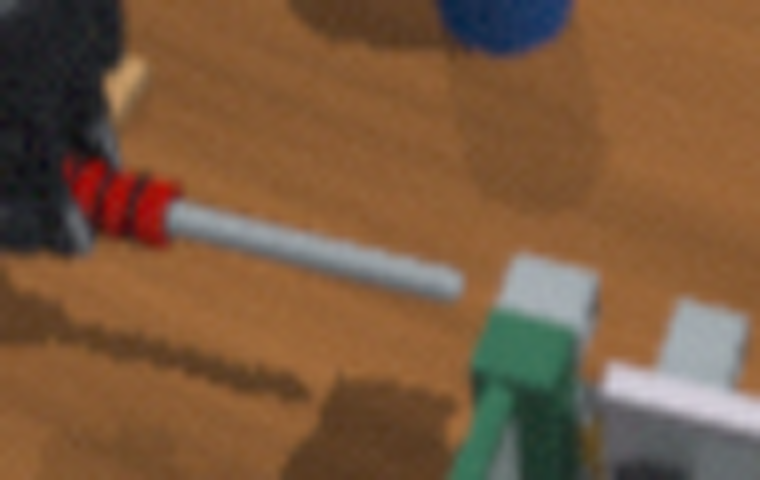

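View pics/w18.png

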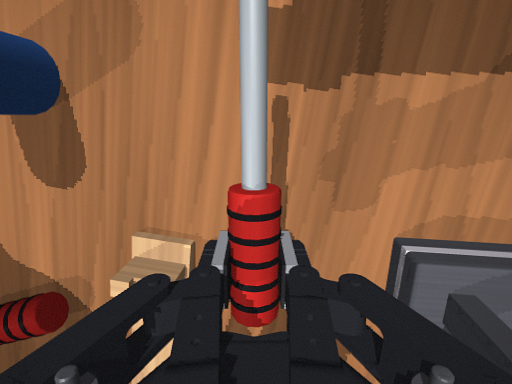

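```bash
python3 - <<'E'
from tri import *
W=lambda X:P+ex*X[0]/1e3+ey*X[1]/1e3+np.array([0,0,X[2]/1e3])
for n,b,obs,rod in(('t18',(255,140),{(-112,-125,98):(138,397),(-112,-95,98):(58,409)},((482,315),(186,357))),('s18',(170,160),{(-112,-125,98):(517,252),(-112,-95,98):(600,270),(-112,-65,98):(680,296),(-112,-40,98):(748,315)},((172,220),(462,285)))):
    c=load(n);z=lambda q:(q-np.array(b)+.44)*8
    res=[]
    for k,o in obs.items():
        q=z(proj(c,W(k))[0]);res.append(np.array(o)-q);print(n,k,q.round(0),o)
    m=np.mean(res,0);print('res',m)
    a=np.array(rod,float);d=(a[1]-a[0])/np.linalg.norm(a[1]-a[0]);nrm=np.array([-d[1],d[0]])
    for k in((-99,-125,85),(-99,-95,85),(-99,-40,85)):
        q=z(proj(c,W(k))[0])+m; 
        jx=z(proj(c,W((k[0]+1,k[1],k[2])))[0])+m-q; jz=z(proj(c,W((k[0],k[1],k[2]+1)))[0])+m-q
        print(' axis',k,q.round(0),'eye off rod line (px8)',((q-a[1])@nrm).round(1),'per mm x,z',(jx@nrm).round(2),(jz@nrm).round(2))
E
```

```text
t18 (-112, -125, 98) [137. 391.] (138, 397)
t18 (-112, -95, 98) [ 54. 403.] (58, 409)
res [2.45917711 5.94566695]
 axis (-99, -125, 85) [132. 370.] eye off rod line (px8) -5.1 per mm x,z 2.69 0.59
 axis (-99, -95, 85) [ 51. 382.] eye off rod line (px8) -5.7 per mm x,z 2.7 0.59
 axis (-99, -40, 85) [-100.  404.] eye off rod line (px8) -6.7 per mm x,z 2.7 0.59
s18 (-112, -125, 98) [512. 249.] (517, 252)
s18 (-112, -95, 98) [594. 271.] (600, 270)
s18 (-112, -65, 98) [677. 292.] (680, 296)
s18 (-112, -40, 98) [746. 310.] (748, 315)
res [4.07607734 2.89102265]
 axis (-99, -125, 85) [506. 302.] eye off rod line (px8) 7.4 per mm x,z 2.46 -1.45
 axis (-99, -95, 85) [587. 324.] eye off rod line (px8) 10.3 per mm x,z 2.48 -1.46
 axis (-99, -40, 85) [739. 363.] eye off rod line (px8) 15.5 per mm x,z 2.5 -1.46
```

Cameras and kinematics agree to within a few mm: lateral dx about +0.7 mm. The height follows from the level-rod kinematics, because the two-view height is poorly conditioned. Inserting slowly with force checks.

```bash
python3 -m creep '{"xyz":[[6,0,-1],[8,0,0]],"spin":[-0.2,0]}'>/dev/null; python3 g.py 0; python3 -m creep '{"xyz":[[7,0,0.3],[6,0,0.3]],"spin":[0,0]}'>/dev/null; python3 g.py 0
```

```text
t 24.075 pen XYZ -99.9 -276.5 74.5 yaw-pen 90.0 r,d 376.51094769948486 24.918233563531558 F pen 0.2 -0.2 -2.7 tilt [-0.108  0.03  -0.994] w 0.0234
t 24.325 pen XYZ -100.0 -262.8 74.8 yaw-pen 90.0 r,d 362.77041201996917 25.00025247697785 F pen -0.1 -0.4 -2.5 tilt [-0.108  0.03  -0.994] w 0.0234
```

```bash
python3 -m creep '{"xyz":[[5,0,2.5],[7,0,1]],"spin":[0,0]}'>/dev/null; python3 g.py 0; python3 -c "
from h import *
cap('top','t19');cap('scene','s19')
for n,b in(('t19',(235,140)),('s19',(190,160))):
  f=load(n)['frame'][:,:,::-1];x,y=b;cv2.imwrite('pics/%sz.png'%n,cv2.resize(f[y:y+60,x:x+95],None,fx=8,fy=8,interpolation=2))
"
```

```text
t 24.575 pen XYZ -100.4 -249.8 71.8 yaw-pen 90.0 r,d 349.7803184440729 25.35622203621388 F pen -0.6 -0.6 -1.5 tilt [-0.107  0.03  -0.994] w 0.0233
```

View pics/t19z.png

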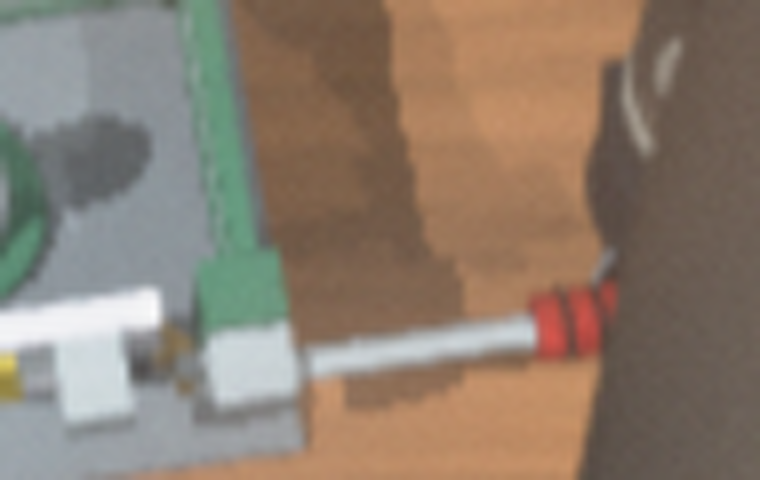

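View pics/s19z.png

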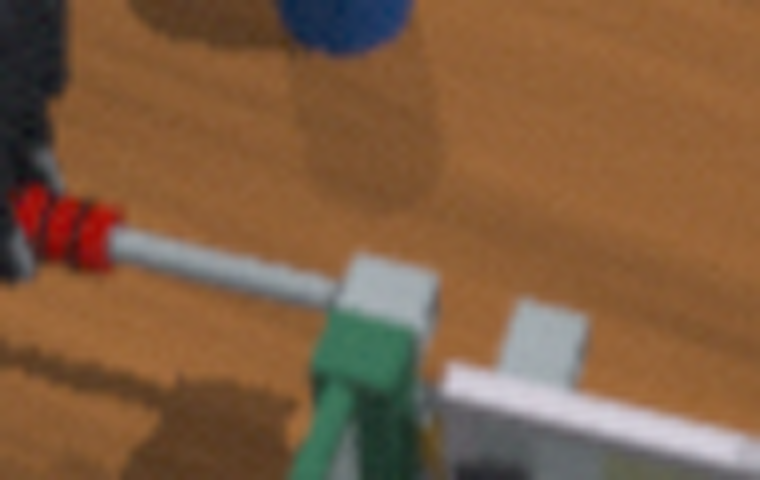

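The nose is inside the post eye with no side force. Continuing.

```bash
python3 -m creep '{"xyz":[[7,0,0.6],[7,0,0.3],[7,0,0.3]],"spin":[0,0,0]}'>/dev/null; python3 g.py 0;  python3 -m creep '{"xyz":[[7,0,0.4],[7,0,0.3],[7,0,0.3]],"spin":[0,0,0]}'>/dev/null; python3 g.py 0
```

```text
t 25.05 pen XYZ -100.4 -227.4 71.6 yaw-pen 90.0 r,d 327.39867577951475 25.448937301452204 F pen 0.1 -0.1 -1.3 tilt [-0.107  0.03  -0.994] w 0.0233
t 25.425 pen XYZ -100.5 -204.7 71.7 yaw-pen 90.0 r,d 304.7251510418252 25.489821598980214 F pen -0.1 0.8 -1.9 tilt [-0.107  0.03  -0.994] w 0.0231
```

```bash
python3 -m creep '{"xyz":[[7,0,0.4],[7,0,0.3],[7,0,0.3]],"spin":[0,0,0]}'>/dev/null; python3 g.py 0;  python3 -m creep '{"xyz":[[7,0,0.3],[7,0,0.3]],"spin":[0,0]}'>/dev/null; python3 g.py 0
```

```text
t 25.8 pen XYZ -100.6 -182.1 71.7 yaw-pen 90.0 r,d 282.13092209499143 25.58715577731273 F pen 0.5 -0.2 -1.8 tilt [-0.107  0.03  -0.994] w 0.0237
t 26.05 pen XYZ -100.7 -167.1 71.7 yaw-pen 90.0 r,d 267.14529977763544 25.671528330592437 F pen -0.6 1.3 -1.4 tilt [-0.107  0.03  -0.994] w 0.0234
```

```bash
python3 -m creep '{"xyz":[[4,0,0.3],[4,0,0.2]],"spin":[0,0]}'>/dev/null; python3 g.py 0;  python3 -m creep '{"xyz":[[3,0,0.2]],"spin":[0]}'>/dev/null; python3 g.py 0
```

```text
t 26.3 pen XYZ -100.7 -161.8 72.0 yaw-pen 90.0 r,d 261.8368910588354 25.690936988582237 F pen -2.0 -21.2 -1.4 tilt [-0.106  0.022 -0.994] w 0.0234
t 26.425 pen XYZ -100.8 -162.1 72.1 yaw-pen 89.9 r,d 262.07057319214607 25.804816163567338 F pen -0.5 -10.6 -1.5 tilt [-0.105  0.015 -0.994] w 0.0233
```

```bash
python3 -c "
from h import *
cap('top','t20');cap('scene','s20');cap('wrist','w20')
for n,b in(('t20',(215,140)),('s20',(200,160))):
  f=load(n)['frame'][:,:,::-1];x,y=b;cv2.imwrite('pics/%sz.png'%n,cv2.resize(f[y:y+60,x:x+95],None,fx=8,fy=8,interpolation=2))
"
```

```text
(no output)
```

View pics/t20z.png

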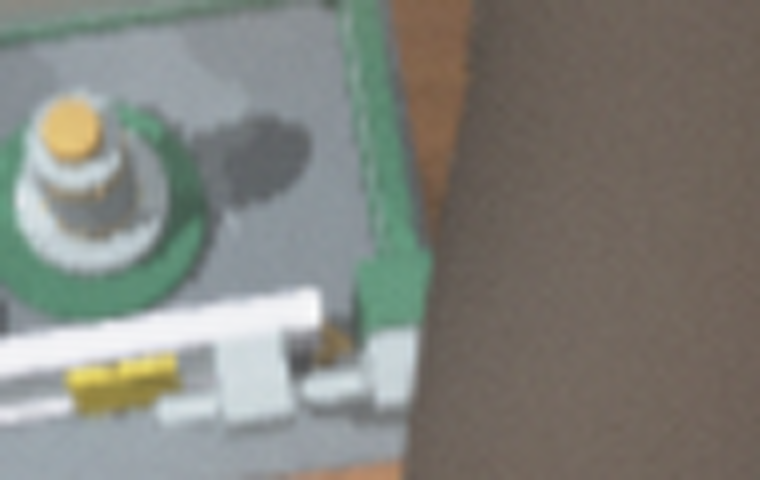

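View pics/w20.png

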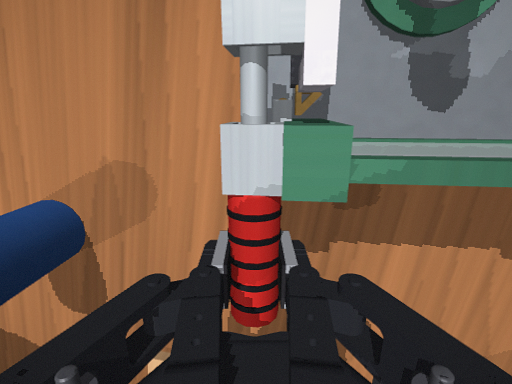

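The rod passes through both eyes. Its nose is about 25 mm past the gate eye at (160,410) in the zoom, and the shoulder is at the block. Releasing and retreating upward.

```bash
python3 -m creep '{"xyz":[[0,0,0],[0,0,0],[0,0,0],[0,0,0],[0,0,0]],"spin":[0,0,0,0,0]}' 0 | tail -2; python3 g.py 0; python3 -m creep '{"xyz":[[0,-2,-20],[-5,-3,-45],[-10,-3,-50],[-20,0,-40],[-30,0,0],[-30,0,0]],"spin":[0,0,0,0,0,0]}'>/dev/null; python3 g.py 0;  python3 -c "
from h import *
cap('top','t21');cap('scene','s21');cap('wrist','w21')
for n,b in(('t21',(215,140)),('s21',(190,160))):
  f=load(n)['frame'][:,:,::-1];x,y=b;cv2.imwrite('pics/%sz.png'%n,cv2.resize(f[y:y+60,x:x+95],None,fx=8,fy=8,interpolation=2))
"
```

```text
force: [0.2, 0.3, 0.0]
gripper_width: 0.0857
t 27.2 pen XYZ -100.3 -161.8 72.9 yaw-pen 89.9 r,d 261.767689828902 25.251394905241654 F pen 0.3 0.2 0.0 tilt [-0.104  0.016 -0.994] w 0.0857
t 27.95 pen XYZ -92.5 -261.0 229.8 yaw-pen 90.2 r,d 361.0032511386703 17.52551769087343 F pen 1.1 -0.8 -0.0 tilt [-0.104  0.016 -0.994] w 0.0853
```

View pics/t21z.png

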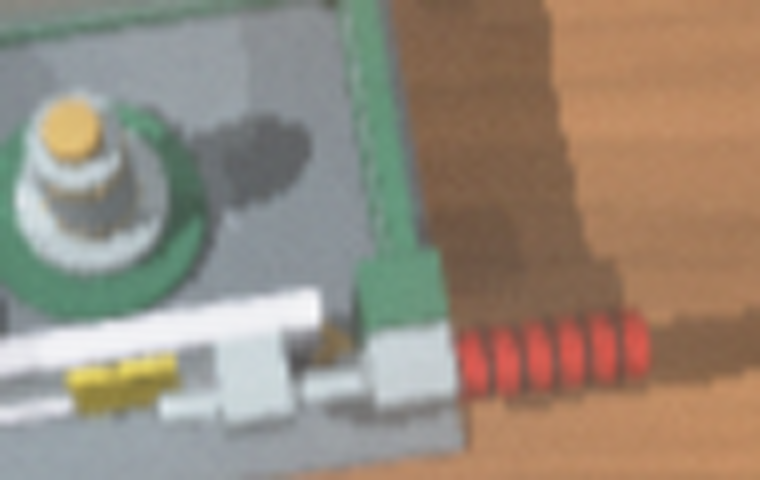

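View pics/s21z.png

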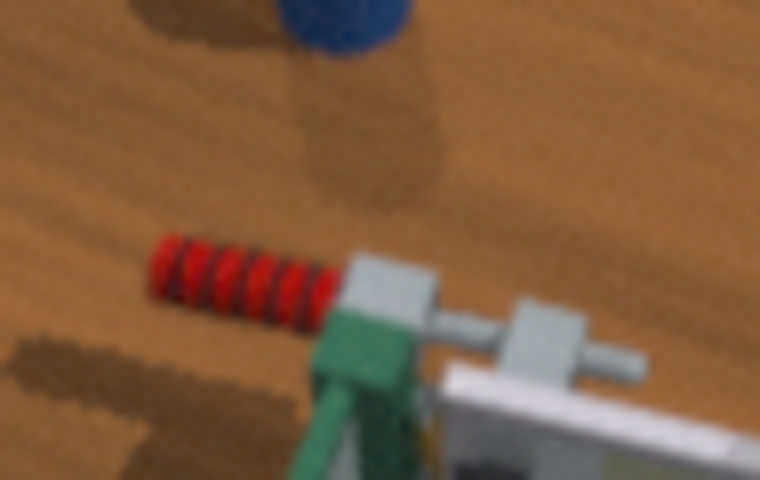

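View pics/w21.png

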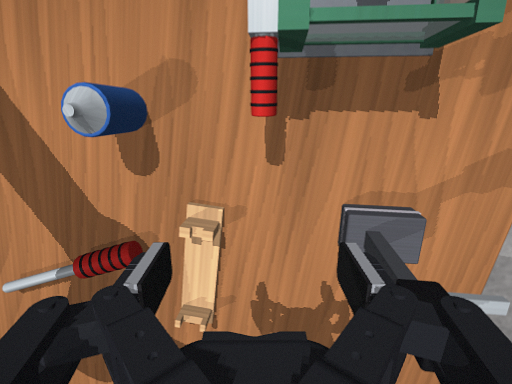

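```bash
python3 - <<'E'
from tri import *
t=load('t21');s=load('s21')
zt=lambda x,y:(x/8+215-.44,y/8+140-.44);zs=lambda x,y:(x/8+190-.44,y/8+160-.44)
for n,a,b in(('nose',(160,409),(647,368)),('knob',(72,128),None),('handle end',(648,345),(155,268))):
    if b:
        p,e=tri(t,zt(*a),s,zs(*b));print(n,pen(p).round(1),round(e,1))
    else: print(n,pen(onz(t,*zt(*a),.114)).round(1))
# oil can stayed?
from m import blob
for k in('scene0','s21'):
    c=load(k);m,ce,st=blob(c,(100,120,40),(125,255,255),(215,130,250,175));print(k,ce,st[4])
r.sign_off();print(r.read_state()['t'])
E
```

```text
nose [-100.8  -16.9   88.3] 4.0
knob [  0.7  -2.7 114. ]
handle end [-100.3 -197.8   70.9] 2.6
scene0 [232.39917695 156.33744856] 243
s21 [232.31147541 156.36065574] 244
the job is handed in; nothing more can be done
the job is handed in; nothing more can be done
```

The job is handed in at about 28 s of the 72 s allowed. The master stands on the pallet, the gate is shut, and the rod is home through both eyes. `sign_off` gave no verdict, so what follows is from my own checks.

**Master:** It was set down and released upright on the green pallet. Its knob measured about 3 mm from the pallet centre.

**Gate:** I pushed it shut until the force dropped and then rose against the stop at about 35 N. It stayed shut after I backed off. The tongue showed in the strike and both eye blocks lined up, but I inferred the snap from this and did not measure the tongue's travel.

**Rod:** It slid in with almost no side force until the shoulder met the post eye at 21 N, then I released it.
- **Nose position:** about (-101, -17, 88) mm in the pen frame, inside the required limits, but the two camera views differed by 4 mm.
- **Handle:** the two-view estimate of its outer end came out low, at 71 mm. The rod may be drooping a little, though camera heights are uncertain by several mm here. The robot's own position had put the rod axis at about 85 mm just before release. I did not measure the shoulder after release.

**Bystanders:** The oil can's image position is unchanged to 0.1 pixel. I only looked at the height gauge and angle plate during the work. No contact with them was planned or noticed, and I did not re-measure them at the end.

**Problems on the way:** My first push on the gate stalled on the strike roller, so I repeated it farther from the hinge. The tool also drifted to a tilt of about 0.1 rad, mostly about the rod's own axis, where it did no harm.

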